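# Put the washed small labware back in its holders

## Robot

A 7-joint arm with a two-finger parallel gripper is mounted at the origin on a cart in front of the work surface, level with it; the furniture and walls round the work are solid. World frame = base frame: x ahead of the robot, y to its left, z up, the work surface at z = 0. Lengths are in m, angles in rad, forces in N, time in s.
With the tool pointing down it reaches from about 0.35 to 0.9 m from the base axis. Payload 8.1 kg.
Tool frame: the origin (TCP) lies midway between the tips of the shut fingers; the grasp point (between the pads) lies 19 mm behind it; z points along the fingers, y is the line along which they close (so a half turn about z gives the same grasp; the last joint's range is limited). The gripper opens to 92 mm and grips with 3 to 60 N. Pads are 19 mm wide; open, the fingers measure 130 mm over their backs; the gripper's body (75 mm by 190 mm) begins 47 mm behind the grasp point.
Start: joints at [-1.259, 0.434, 0.025, 1.573, -0.012, 1.134, -0.075], TCP at [0.252, 0.572, 0.227] pointing down, gripper open.
Joint ranges: [-2.62, 2.62], [-0.44, 2.09], [-1.27, 1.32], [0.08, 2.57], [-1.32, 4.46], [0.12, 2], [-2.74, 2.74]. Speed limits (rad/s): [2.22, 2.22, 3.01, 3.01, 3.14, 3.14, 3.14].

## Interface

Orientations are given as a rotation vector (axis times angle).
In Python, from cell import arm gives the robot as it stands.
- The arm moves only by the tool carry_out, never from a script. Its arguments are lists of equal length, an entry for each row: "claw": the finger opening in cm, from 0 to 9.18; "delta_pos": the shift along the tool's x, y, z in cm, a list of three; "angular": the turn, a rotation vector about the tool's x, y, z in rad, a list of three. In form: {"claw": [claw, ...], "delta_pos": [[dx, dy, dz], ...], "angular": [[ax, ay, az], ...]}. A call has 1 to 20 rows; each row shifts and turns the commanded pose from where the row before left it, along the tool's axes as they then stand; what a row does not reach is not made up. A row lasts 1/10 s, in which the tool goes at most 50 mm and 8.59 degrees, less where a joint would pass 70% of its speed; a pose out of reach is approached as far as the arm can. A call with a gripper value outside its range is refused whole. The fingers move at their own pace and stop on an object; "force" is the grip in N (left out, the last holds). Time passes only in rows, so rows that do not move let the fingers close. It gives the time, the measured TCP pose, the force, the opening and the grip force at its end, in the units of the state.
- arm.observe(): the state, without advancing time (a new reading comes with each control period).
- arm.get_image(name): name is "scene" or "side" or "wrist"; returns a dict with "frame" (400x640x3 uint8, red, green, blue), "mtx" (3x3 intrinsics, pixels), "T" (4x4, takes a point from camera to world coordinates). Camera axes: x right, y down, z forward; pixel columns grow to the right and rows downward; lengths in m; the calibration is good to about 2 mm. A picture is of the moment at which its call begins. There is no depth.
- arm.sign_off(): hands the job in; it is judged then, once.
Trained networks look in a picture, given as the dict that the camera call returned (one of the last four; its "shot" number tells which), for a name from the list of things; names that differ only in an ending like _2 or _b are one class to them, and where a whole thing is asked for, a point or a joint stands for the part that bears it (a point fixed in the world has none). Each returns a list of dicts, best first, with "conf" (0 to 1); they miss things now and then, are a little off and sometimes report something else, mostly with a low value. They report only what shows in the picture. A call takes as long as a camera call.
- arm.look_for(label, picture): "centre" ([column, row] as shares, 0 to 1, of the picture: columns of its width, rows of its height, amid what is visible of it).
- arm.trace(label, picture): "region" (400x640 bool, what is visible of it) and "centre" ([column, row] as shares, 0 to 1, of the picture: columns of its width, rows of its height, amid what is visible of it).
- arm.place_of(label, picture): "centre" ([column, row] as shares, 0 to 1, of the picture: columns of its width, rows of its height: a listed point, or the origin of a listed thing).
The state is a dict: "clock": time; "joints": joint angles; "dq": joint speeds; "joint_efforts": joint torques, N m; "position": TCP position; "ee_rot": TCP orientation; "force": force on the tool from outside, world axes, zero at the start; "ft_torque": the same for the moment, N m; "width": opening from 0.0 (shut) to 1.0 (fully open); "gripper_force": force on a finger pad.
Only numpy, scipy, OpenCV 4.12 (cv2) and the standard library are available. Lean on these libraries where they do the work, as an engineer would, in place of code of your own. Each camera call takes 0.05 s, during which the arm holds its last target. There are 200 camera calls.

## Task

The washed small parts have dried on the black mat: put each back where it belongs. Stand the two amber vials upright in the two free wells of the grey rack, seat the large rubber stopper in the free large socket and the small one in the small socket of the wooden block, and lay the white stir bar in the free long groove of the black tray; do not tip a vial over on the way.

Things in the scene. Friction and masses are not known exactly. Their poses are not given: they have to be found in the camera images.
- vial_a: amber glass vial, white screw cap, one of two standing on the 3 mm thick black mat. 26 mm across, 65 mm tall; the origin is the centre of its underside, z up. Grip it across with the fingertips 30 to 42 mm above its foot (cap and shoulder).  Either vial may go in either free well.
- vial_b: amber glass vial, white screw cap, the other of two standing on the 3 mm thick black mat. 26 mm across, 65 mm tall; the origin is the centre of its underside, z up. Grip it across with the fingertips 30 to 42 mm above its foot (cap and shoulder).  Either vial may go in either free well.
- large_stopper: the larger of two loose red-brown rubber stoppers, standing on its wider end on the mat: 26 mm across at the foot, 24 mm tall, slightly tapered. Origin: centre of its underside, z up. Grip it by its upper 12 mm, so that the fingertips stay above the block when it is set down.
- small_stopper: the smaller of two red-brown rubber stoppers, standing on the mat: 19 mm across, 24 mm tall. Origin: centre of its underside, z up. Grip it by its upper 12 mm, so that the fingertips stay above the block when it is set down. Two lab jacks with a beaker and stirrer stand behind x = 0.52 m between y = -0.27 and +0.22 m, up to 0.4 m high: carry things round in front of them.
- stir_bar: the loose white plastic stir bar lying on the mat: a round rod 8 mm in diameter and 45 mm long. Its own y axis runs along the rod; the origin is the middle of the rod's underside, z up; it does not roll away by itself. Grip it across its middle with the fingertips about 2 mm above the mat.
- vial_rack: grey rack, fixed: 50 mm (its x) by 194 mm (its y) plus a lug at each end, top 34 mm high. Four square wells along y at -69, -23, +23, +69 mm, x = 0; -69 and +23 already hold vials, -23 and +69 are free. Wells 40 mm wide, floor 4 mm above the worktop, mouth flared to 43 mm over the top 5 mm. Origin: centre of the underside. Fingers closing along its x clear the neighbours.
- stopper_block: wooden block, fixed: 56 mm (its x) by 168 mm (its y), top 16 mm high. Three square sockets along y, x = 0: at -52 mm a free large one (40 mm wide, mouth 44), at 0 a large one holding a stopper, at +52 mm a free small one (32 mm, mouth 37), made for the smaller size. Floors 4 mm above the worktop, mouths flared over the top 5 mm. Origin: centre of the underside. Close fingers along its x.
- stir_bar_tray: black tray, fixed: 96 mm (its x) by 110 mm (its y), top 12 mm high. Three flat-bottomed grooves along x, 24 mm wide, floor 5 mm above the worktop: at y = -34 mm a 62 mm long one holding a bar, at 0 a free 62 mm one, at +34 mm a free 40 mm one, too short for the bar. Origin: centre of the underside. Let go in line, fingertips just above the top; the bar drops the last few mm.

How it is judged:
At the end, for the whole second after the job is handed in: One vial upright in each free rack well, each stopper upright in its own socket, all within 8 mm of centre and at most 4 mm above the floor (tilt below 0.15 rad); stir bar on the floor of the free long groove, within 12 mm of its middle, aligned to 0.15 rad; all at rest (((x of vial_a in the frame of vial_rack between -0.008 and 0.008 m and y of vial_a in the frame of vial_rack between 0.061 and 0.077 m and z of each of vial_a, vial_b in the frame of vial_rack below 0.008 m and angle between each of vial_a, vial_b's own z axis and vertical below 0.15 rad and x of vial_b in the frame of vial_rack between -0.008 and 0.008 m and y of vial_b in the frame of vial_rack between -0.031 and -0.015 m) or (x of vial_a in the frame of vial_rack between -0.008 and 0.008 m and y of vial_a in the frame of vial_rack between -0.031 and -0.015 m and z of each of vial_a, vial_b in the frame of vial_rack below 0.008 m and angle between each of vial_a, vial_b's own z axis and vertical below 0.15 rad and x of vial_b in the frame of vial_rack between -0.008 and 0.008 m and y of vial_b in the frame of vial_rack between 0.061 and 0.077 m)) and x of large_stopper in the frame of stopper_block between -0.008 and 0.008 m and y of large_stopper in the frame of stopper_block between -0.06 and -0.044 m and z of each of large_stopper, small_stopper in the frame of stopper_block below 0.008 m and angle between each of large_stopper, small_stopper's own z axis and vertical below 0.15 rad and x of small_stopper in the frame of stopper_block between -0.008 and 0.008 m and y of small_stopper in the frame of stopper_block between 0.044 and 0.06 m and x of stir_bar in the frame of stir_bar_tray between -0.012 and 0.012 m and y of stir_bar in the frame of stir_bar_tray between -0.0095 and 0.0095 m and z of stir_bar in the frame of stir_bar_tray below 0.009 m and angle between the y axis of stir_bar and the x axis of stir_bar_tray, either way round below 0.15 rad and linear speed of each of vial_a, vial_b, large_stopper, small_stopper, stir_bar below 0.02 m/s); the robot touches nothing.
It fails at once if a loose vial is tipped over (more than 0.8 rad from upright) (angle between any of vial_a, vial_b's own z axis and vertical above 0.8 rad).
It also fails if it takes over 147 s, if anything falls off the work surface, if the arm or the gripper's body presses on something with over 40 N, if the wrist force passes 120 N, or if a joint passes its speed limit or range.

## Working session

There is one attempt and no reset: what is moved stays moved. The work goes in short steps, Python scripts to look and compute and a tool call to move; the robot and the scene stay as the last step left them, time stands still between calls to the robot, and variables do not carry over. Pictures are saved under pics/ and viewed, at most 14 in all, crops included, and the job is handed in when it is done.

Besides the shell and the picture viewer there is one more tool, called by a JSON object that holds its "method" and its "body", one argument or row to a line. carry_out: Moves the arm, as the interface text tells. Its arguments: {"type":"object","properties":{"claw":{"type":"array","items":{"type":"number"}},"delta_pos":{"type":"array","items":{"type":"array","items":{"type":"number"}}},"angular":{"type":"array","items":{"type":"array","items":{"type":"number"}}},"force":{"type":"number"}},"required":["claw","delta_pos","angular"]}

```bash
mkdir -p pics; cat > h.py <<'E'
import numpy as np,cv2
from cell import arm
def ray(p,im,z):
    u=np.array([p[0]*640,p[1]*400,1.]);d=im["T"][:3,:3]@np.linalg.solve(im["mtx"],u);o=im["T"][:3,3]
    return o+d*(z-o[2])/d[2]
def save(im,n): cv2.imwrite("pics/"+n+".png",im["frame"][:,:,::-1])
E
python3 - <<'E'
from h import *
s=arm.observe();print(s)
for n in ["scene","side","wrist"]:
    im=arm.get_image(n);save(im,n+"0");print(n,im["T"].round(3).tolist(),im["mtx"].round(0).tolist())
    for l,z in [("vial_a",.003),("large_stopper",.003),("small_stopper",.003),("stir_bar",.003),("vial_rack",0),("stopper_block",0),("stir_bar_tray",0)]:
        for r in arm.place_of(l,im)[:4]:
            print(l,round(r["conf"],2),(np.array(r["centre"])*[640,400]).round(),ray(r["centre"],im,z).round(4))
E
```

```text
{'clock': 0.0, 'joints': array([-1.25856391,  0.43519959,  0.02498416,  1.5741071 , -0.01166273,
        1.13395239, -0.07509948]), 'dq': array([-0.00053404,  0.00112063,  0.00100108,  0.00203304, -0.00014071,
        0.00018775,  0.00074636]), 'joint_efforts': array([ 2.49044597e-04, -6.67844653e+01,  9.84877758e-01, -3.14481604e+01,
       -6.05762657e-02,  4.26957000e-02,  1.82357335e-04]), 'position': array([0.25173424, 0.57151386, 0.22595572]), 'ee_rot': array([-6.47070939e-01, -3.07399804e+00,  2.36252550e-03]), 'force': array([-0.59400919,  0.38422805,  0.39559189]), 'ft_torque': array([-0.02505364, -0.00549826, -0.01677337]), 'gripper_force': 0.0, 'width': 0.9982615501872718}
scene [[0.528, -0.517, 0.674, -0.51], [-0.849, -0.3, 0.435, -0.623], [-0.023, -0.802, -0.597, 0.92], [0.0, 0.0, 0.0, 1.0]] [[455.0, 0.0, 309.0], [0.0, 455.0, 200.0], [0.0, 0.0, 1.0]]
vial_a 0.53 [253. 166.] [0.6053 0.3479 0.003 ]
vial_a 0.42 [240. 180.] [0.5062 0.3276 0.003 ]
large_stopper 0.75 [236. 198.] [0.4119 0.2725 0.003 ]
small_stopper 0.53 [233. 198.] [0.4083 0.2788 0.003 ]
vial_rack 0.77 [393. 2
[... 219 characters left out ...]
, -0.908, -0.42, 0.452], [0.0, 0.0, 0.0, 1.0]] [[366.0, 0.0, 324.0], [0.0, 366.0, 197.0], [0.0, 0.0, 1.0]]
vial_a 0.96 [264. 274.] [0.5118 0.3273 0.003 ]
vial_a 0.57 [218. 267.] [0.6113 0.3403 0.003 ]
large_stopper 0.71 [300. 308.] [0.4067 0.3926 0.003 ]
stir_bar 0.52 [239. 304.] [0.5125 0.421  0.003 ]
stopper_block 0.48 [345. 167.] [ 0.5443 -0.3434  0.    ]
stir_bar_tray 0.8 [353. 206.] [ 0.4314 -0.042   0.    ]
wrist [[0.402, 0.879, 0.256, 0.184], [0.916, -0.386, -0.113, 0.604], [-0.001, 0.28, -0.96, 0.385], [0.0, 0.0, 0.0, 1.0]] [[320.0, 0.0, 322.0], [0.0, 320.0, 201.0], [0.0, 0.0, 1.0]]
large_stopper 0.69 [251. 328.] [0.4165 0.3925 0.003 ]
stir_bar 0.34 [252. 325.] [0.4127 0.3953 0.003 ]
```

View pics/side0.png

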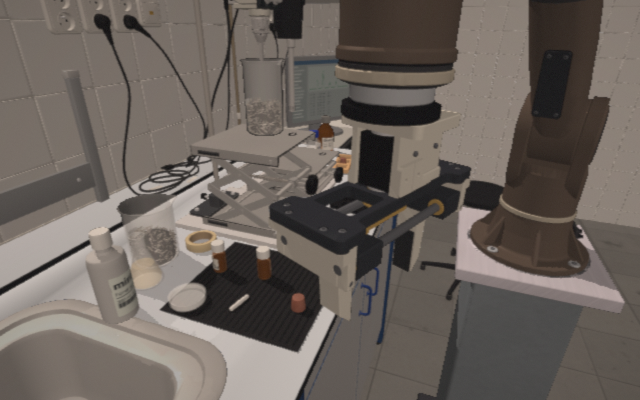

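View pics/scene0.png

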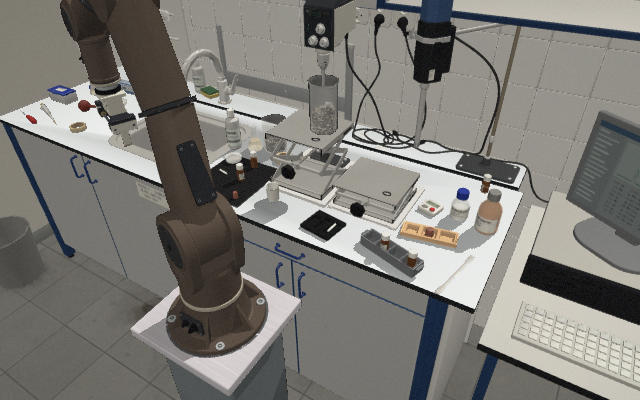

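View pics/wrist0.png

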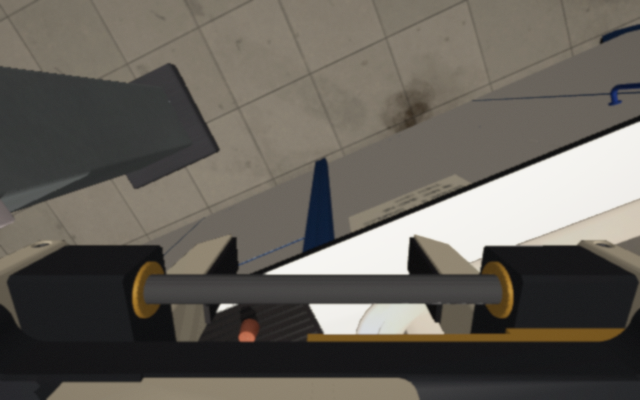

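The side view shows the vials at about (219,270) and (264,275), the stir bar at (240,302) and one stopper at (299,303); the gripper hides the other stopper. The scene view shows the tray at (323,225), rack at (392,254), block at (430,234) and the jacks between the mat and the targets. The wrist camera can see the grasp area, so I'll move over the mat.

{"method": "carry_out", "body": {
  "claw": [9.1,9.1,9.1,9.1,9.1,9.1,9.1,9.1],
  "delta_pos": [
    [-4.4,-1.9,0],
    [-4.4,-1.9,0],
    [-4.4,-1.9,0],
    [-4.4,-1.9,0],
    [-4.4,-1.9,0],
    [-4.4,-1.9,0],
    [0,0,0],
    [0,0,0]
  ],
  "angular": [
    [0,0,0],
    [0,0,0],
    [0,0,0],
    [0,0,0],
    [0,0,0],
    [0,0,0],
    [0,0,0],
    [0,0,0]
  ]
}}

```text
clock: 2.0
position: [0.4485, 0.3601, 0.2269]
ee_rot: [0.652, 3.073, 0.0]
force: [-0.4, 1.6, 0.5]
width: 0.989
gripper_force: 0.0
```

```bash
cat > m.py <<'E'
from h import *
from scipy.spatial.transform import Rotation as Ro
def meas(names,labels,tag):
    for n in names:
        im=arm.get_image(n);save(im,n+tag);print(n)
        for l,z in labels:
            for r in arm.place_of(l,im)[:3]:
                print(l,round(r["conf"],2),(np.array(r["centre"])*[640,400]).round(),ray(r["centre"],im,z).round(4))
MAT=[("vial_a",.003),("large_stopper",.003),("small_stopper",.003),("stir_bar",.003)]
FIX=[("vial_rack",0),("stopper_block",0),("stir_bar_tray",0)]
E
python3 - <<'E'
from m import *
s=arm.observe();print(s["position"],s["joints"].round(2),Ro.from_rotvec(s["ee_rot"]).as_matrix().round(3).tolist())
meas(["wrist","side"],MAT,"1")
E
```

```text
[0.44853408 0.36009635 0.2268659 ] [-0.85  0.35  0.1   1.7  -0.04  1.09  0.42] [[-0.914, 0.406, 0.0], [0.406, 0.914, 0.0], [-0.0, 0.0, -1.0]]
wrist
vial_a 0.84 [323. 222.] [0.5081 0.3364 0.003 ]
large_stopper 0.85 [337. 134.] [0.4146 0.3955 0.003 ]
small_stopper 0.64 [250. 170.] [0.4116 0.2826 0.003 ]
stir_bar 0.66 [388. 197.] [0.5102 0.423  0.003 ]
side
vial_a 0.81 [217. 269.] [0.6085 0.3469 0.003 ]
vial_a 0.77 [263. 276.] [0.5106 0.3323 0.003 ]
small_stopper 0.49 [322. 271.] [0.4083 0.2746 0.003 ]
stir_bar 0.39 [237. 304.] [0.5155 0.4221 0.003 ]
stir_bar 0.3 [263. 275.] [0.5118 0.3308 0.003 ]
```

View pics/wrist1.png

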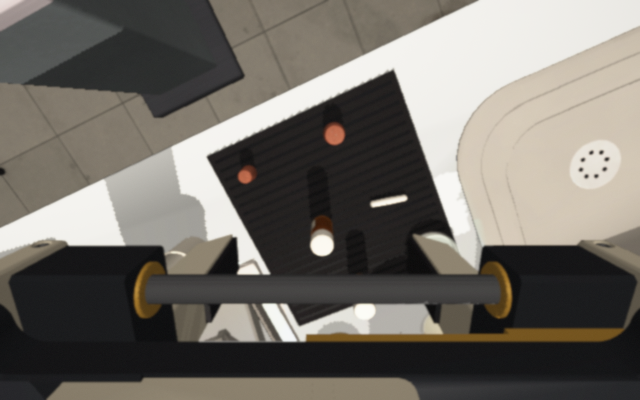

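The wrist view shows the mat and its parts: large stopper (335,134), small stopper (246,176), vial 1 (322,240), stir bar (388,201), and vial 2's cap at (365,310). Now I need fixture yaws from the scene camera.

```bash
python3 - <<'E'
from m import *
im=arm.get_image("scene")
c=im["frame"][175:285,290:480,::-1];cv2.imwrite("pics/sc.png",cv2.resize(c,None,fx=4,fy=4,interpolation=cv2.INTER_CUBIC))
def rect(l,im,h):
    for r in arm.trace(l,im)[:2]:
        p=np.argwhere(r["region"])[:,::-1]+.5
        w=np.array([ray(q/[640,400],im,h)[:2] for q in p]).astype(np.float32)
        b=cv2.minAreaRect(w*1000);print(l,round(r["conf"],2),np.round(b[0],1),np.round(b[1],1),cv2.boxPoints(b).round().tolist())
for l,h in [("vial_rack",.034),("stopper_block",.016),("stir_bar_tray",.012)]: rect(l,im,h)
im=arm.get_image("wrist");rect("stir_bar",im,.007)
meas(["scene"],FIX,"2")
E
```

```text
vial_rack 0.81 [ 411.7 -303. ] [215.  100.7] [[333.0, -392.0], [430.0, -420.0], [490.0, -214.0], [393.0, -186.0]]
stopper_block 0.63 [ 547.1 -365.1] [ 72.7 165.1] [[497.0, -290.0], [525.0, -453.0], [597.0, -440.0], [569.0, -278.0]]
stir_bar_tray 0.94 [428.8 -65.4] [115.7 102.8] [[369.0, -115.0], [471.0, -130.0], [488.0, -16.0], [387.0, -1.0]]
stir_bar 0.6 [514.6 421.7] [43.7 10.4] [[505.0, 401.0], [515.0, 399.0], [524.0, 442.0], [514.0, 444.0]]
scene
vial_rack 0.6 [393. 255.] [ 0.4263 -0.3028  0.    ]
stopper_block 0.57 [428. 234.] [ 0.5652 -0.357   0.    ]
stir_bar_tray 0.92 [320. 229.] [ 0.418  -0.0597  0.    ]
stir_bar_tray 0.17 [240. 180.] [0.5093 0.3326 0.    ]
```

View pics/sc.png

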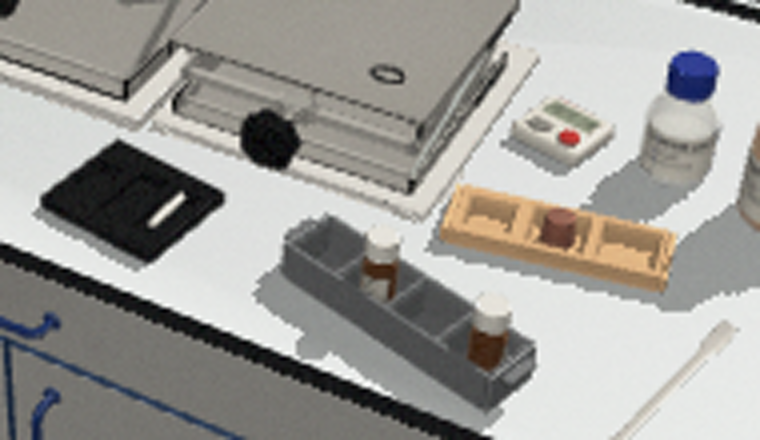

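Scene crop: the rack holds vials in its 1st and 3rd wells from the right, so well -23 and the left-end well +69 are free. The block has a stopper in the middle, and the tray's bar lies in the right-hand groove, so its +y points left. I'll pick vial 1 first.

{"method": "carry_out", "body": {
  "claw": [9.1,9.1,9.1,9.1,9.1,9.1],
  "delta_pos": [
    [-3.3,0,2.5],
    [-3.3,0,2.5],
    [0,0,3],
    [0,0,2],
    [0,0,0],
    [0,0,0]
  ],
  "angular": [
    [0,0,0],
    [0,0,0],
    [0,0,0],
    [0,0,0],
    [0,0,0],
    [0,0,0]
  ]
}}

```text
clock: 3.6
position: [0.508, 0.3348, 0.1271]
ee_rot: [-0.647, -3.074, 0.0]
force: [-0.0, -0.3, -0.7]
width: 0.993
gripper_force: 0.0
```

```bash
cat >> m.py <<'E'
def rect(l,im,h,k=1):
    for r in arm.trace(l,im)[:k]:
        p=np.argwhere(r["region"])[:,::-1]+.5
        w=np.array([ray(q/[640,400],im,h)[:2] for q in p]).astype(np.float32)
        b=cv2.minAreaRect(w*1000);print(l,round(r["conf"],2),np.round(b[0],1),np.round(b[1],1),cv2.boxPoints(b).round().tolist())
def go(x,y,z,th=None):
    "print the shift (cm, current tool axes) to a world TCP, and turn to tool-y azimuth th deg"
    s=arm.observe();R=Ro.from_rotvec(s["ee_rot"]).as_matrix()
    d=R.T@(np.array([x,y,z])-s["position"])*100
    a=np.degrees(np.arctan2(R[1,1],R[0,1]))
    print("shift",d.round(2),"tooly",a.round(1),"tilt",R[:,2].round(3),"j",s["joints"].round(2),"t",s["clock"],
      "" if th is None else ("turn z",np.radians(-(th-a)).round(3)))
E
python3 - <<'E'
from m import *
meas(["wrist","side"],MAT[:1],"3");go(.509,.334,.039)
E
```

```text
wrist
vial_a 0.59 [370. 276.] [0.6047 0.3455 0.003 ]
side
vial_a 0.78 [219. 271.] [0.6023 0.3507 0.003 ]
vial_a 0.7 [265. 277.] [0.5059 0.336  0.003 ]
shift [-0.08 -0.13  8.92] tooly 66.2 tilt [ 0.002  0.002 -1.   ] j [-0.75  0.5   0.11  1.74 -0.07  0.9   0.55] t 3.8
```

View pics/wrist3.png

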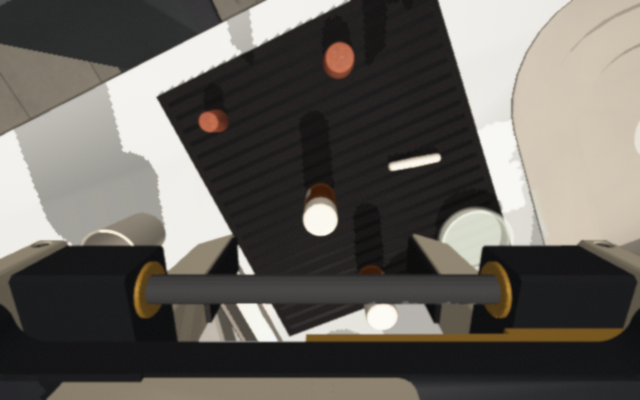

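{"method": "carry_out", "body": {
  "claw": [9.1,9.1,9.1,9.1,2,2,2,2,2,2,2,2],
  "delta_pos": [
    [0,0,3.9],
    [0,0,3],
    [0,0,1.9],
    [0,0,0],
    [0,0,0],
    [0,0,0],
    [0,0,0],
    [0,0,0],
    [0,0,0],
    [0,0,0],
    [0,0,0],
    [0,0,0]
  ],
  "angular": [
    [0,0,0],
    [0,0,0],
    [0,0,0],
    [0,0,0],
    [0,0,0],
    [0,0,0],
    [0,0,0],
    [0,0,0],
    [0,0,0],
    [0,0,0],
    [0,0,0],
    [0,0,0]
  ],
  "force": 15
}}

```text
clock: 5.0
position: [0.5079, 0.3347, 0.0387]
ee_rot: [-0.647, -3.074, 0.0]
force: [-0.1, 0.3, -0.5]
width: 0.343
gripper_force: 0.0
```

{"method": "carry_out", "body": {
  "claw": [2,2,2,2,2,2,2,2],
  "delta_pos": [
    [0,0,0],
    [0,0,0],
    [0,0,0],
    [0,0,-2],
    [0,0,-5],
    [0,0,-5],
    [0,0,-5],
    [0,0,-4]
  ],
  "angular": [
    [0,0,0],
    [0,0,0],
    [0,0,0],
    [0,0,0],
    [0,0,0],
    [0,0,0],
    [0,0,0],
    [0,0,0]
  ]
}}

```text
clock: 5.8
position: [0.5083, 0.3348, 0.252]
ee_rot: [0.647, 3.073, 0.003]
force: [0.3, 0.6, -1.3]
width: 0.28
gripper_force: 14.9
```

```bash
cat >> m.py <<'E'
def plan(wps,claw,settle=2):
    "wps: [x,y,z,tool-y azimuth deg]; prints rows for the move call (rounded to 0.1 cm, .01 rad)"
    s=arm.observe();R=Ro.from_rotvec(s["ee_rot"]).as_matrix();p=np.array(s["position"],float)
    a=np.arctan2(R[1,1],R[0,1]);D=[];A=[]
    for x,y,z,th in wps:
        g=np.array([x,y,z]);t=np.radians(th)
        n=int(max(np.ceil(np.linalg.norm(g-p)/.045),np.ceil(abs(t-a)/.14),1))
        for k in range(n,0,-1):
            Rk=np.column_stack([[-np.sin(a),np.cos(a),0],[np.cos(a),np.sin(a),0],[0,0,-1]])
            d=(Rk.T@((g-p)/k)*100).round(1);w=round(-(t-a)/k,2)
            D.append(d.tolist());A.append([0,0,w]);p=p+Rk@d/100;a-=w
    D+=[[0,0,0]]*settle;A+=[[0,0,0]]*settle
    print(len(D),"end",p.round(3),round(np.degrees(a),1));print([claw]*len(D));print(D);print(A)
E
python3 - <<'E'
from m import *
s=arm.observe();print(s["width"]*9.2,s["gripper_force"])
plan([[.40,.22,.24,30],[.36,.0,.24,-5],[.38,-.26,.24,-16]],2)
E
```

```text
2.5805245736222147 14.92633581161499
18 end [ 0.38 -0.26  0.24] -16.3
[2, 2, 2, 2, 2, 2, 2, 2, 2, 2, 2, 2, 2, 2, 2, 2, 2, 2]
[[1.1, -3.0, 0.2], [0.7, -3.1, 0.2], [0.2, -3.1, 0.3], [-0.1, -3.1, 0.2], [-0.6, -3.1, 0.3], [-3.4, -2.9, -0.0], [-3.7, -2.5, -0.0], [-4.0, -2.0, -0.0], [-4.2, -1.5, -0.0], [-4.4, -1.0, -0.0], [-4.3, 0.7, -0.0], [-4.3, 0.8, -0.0], [-4.2, 1.0, -0.0], [-4.2, 1.1, -0.0], [-4.2, 1.2, -0.0], [-4.1, 1.4, -0.0], [0, 0, 0], [0, 0, 0]]
[[0, 0, np.float64(0.13)], [0, 0, np.float64(0.13)], [0, 0, np.float64(0.12)], [0, 0, np.float64(0.13)], [0, 0, np.float64(0.12)], [0, 0, np.float64(0.12)], [0, 0, np.float64(0.12)], [0, 0, np.float64(0.12)], [0, 0, np.float64(0.13)], [0, 0, np.float64(0.12)], [0, 0, np.float64(0.03)], [0, 0, np.float64(0.03)], [0, 0, np.float64(0.03)], [0, 0, np.float64(0.04)], [0, 0, np.float64(0.03)], [0, 0, np.float64(0.04)], [0, 0, 0], [0, 0, 0]]
```

{"method": "carry_out", "body": {
  "claw": [2,2,2,2,2,2,2,2,2,2,2,2,2,2,2,2,2,2],
  "delta_pos": [
    [1.1,-3.0,0.2],
    [0.7,-3.1,0.2],
    [0.2,-3.1,0.3],
    [-0.1,-3.1,0.2],
    [-0.6,-3.1,0.3],
    [-3.4,-2.9,0],
    [-3.7,-2.5,0],
    [-4.0,-2.0,0],
    [-4.2,-1.5,0],
    [-4.4,-1.0,0],
    [-4.3,0.7,0],
    [-4.3,0.8,0],
    [-4.2,1.0,0],
    [-4.2,1.1,0],
    [-4.2,1.2,0],
    [-4.1,1.4,0],
    [0,0,0],
    [0,0,0]
  ],
  "angular": [
    [0,0,0.13],
    [0,0,0.13],
    [0,0,0.12],
    [0,0,0.13],
    [0,0,0.12],
    [0,0,0.12],
    [0,0,0.12],
    [0,0,0.12],
    [0,0,0.13],
    [0,0,0.12],
    [0,0,0.03],
    [0,0,0.03],
    [0,0,0.03],
    [0,0,0.04],
    [0,0,0.03],
    [0,0,0.04],
    [0,0,0],
    [0,0,0]
  ]
}}

```text
clock: 7.6
position: [0.3795, -0.261, 0.2365]
ee_rot: [-2.516, -1.881, 0.001]
force: [-0.1, -0.3, -0.2]
width: 0.283
gripper_force: 14.9
```

```bash
python3 - <<'E'
from m import *
meas(["wrist"],FIX,"4");go(.414,-.325,.1)
im=arm.get_image("wrist")
for l,h in [("vial_rack",.034),("stopper_block",.016),("stir_bar_tray",.012)]: rect(l,im,h)
E
```

```text
wrist
vial_rack 0.77 [355. 188.] [ 0.4134 -0.2932  0.    ]
stopper_block 0.55 [478. 201.] [ 0.5602 -0.355   0.    ]
shift [-5.42  5.09 13.66] tooly -16.1 tilt [ 0.     0.001 -1.   ] j [-0.22  0.17  0.83  1.99 -0.15  1.04  0.39] t 7.8 
vial_rack 0.72 [ 423.2 -271. ] [165.8  51.7] [[375.0, -343.0], [425.0, -358.0], [471.0, -199.0], [422.0, -184.0]]
stopper_block 0.9 [ 556.8 -354.8] [ 59.4 170.2] [[513.0, -276.0], [543.0, -444.0], [601.0, -433.0], [571.0, -266.0]]
```

View pics/wrist4.png

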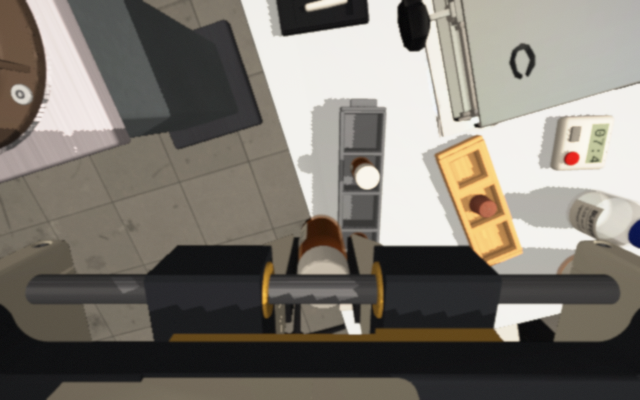

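```bash
python3 - <<'E'
from m import *
im=arm.get_image("wrist")
c=im["frame"][70:290,290:560,::-1];cv2.imwrite("pics/w4c.png",cv2.resize(c,None,fx=2.9,fy=2.7,interpolation=cv2.INTER_CUBIC))
for p,z in [((363,131),.034),((361,211),.034),((466,165),.016),((496,240),.016)]: print(p,ray([p[0]/640,p[1]/400],im,z).round(4))
E
```

```text
(363, 131) [ 0.4385 -0.2223  0.034 ]
(361, 211) [ 0.4136 -0.3118  0.034 ]
(466, 165) [ 0.5488 -0.2969  0.016 ]
(496, 240) [ 0.5705 -0.4039  0.016 ]
```

View pics/w4c.png

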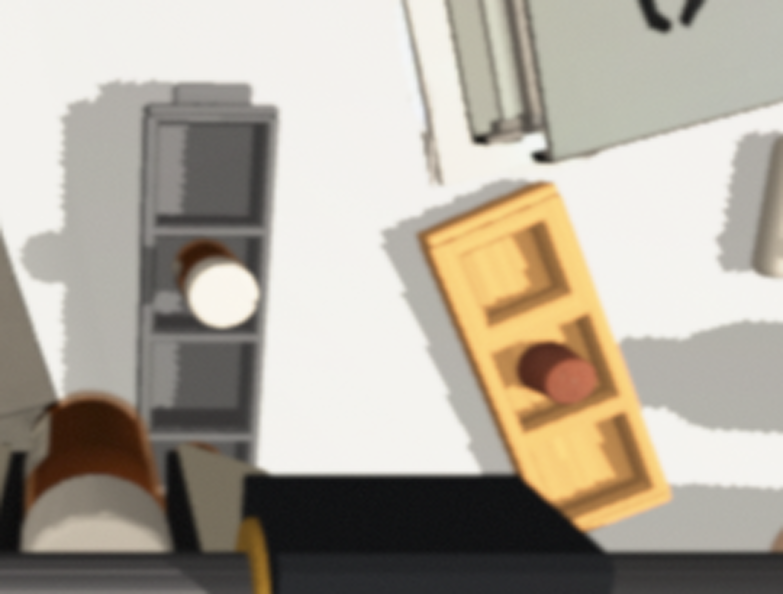

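```bash
python3 - <<'E'
from m import *
im=arm.get_image("wrist")
f=lambda c,z: ray([(290+c[0]/2.9)/640,(70+c[1]/2.7)/400],im,z)[:2]
r=[f(c,.034) for c in [(207,231),(207,337),(202,437)]];print("rack ribs",np.round(r,4).tolist(),np.linalg.norm(r[0]-r[1]),np.linalg.norm(r[1]-r[2]))
d=r[0]-r[2];d/=np.linalg.norm(d);m=np.mean(r,0);print("rack org",m.round(4),"yaw",np.degrees(np.arctan2(-d[0],d[1])),"wells",(m-.023*d).round(4),(m+.069*d).round(4))
b=np.array([f(c,.016) for c in [(425,238),(552,185),(668,495)]])
u=(b[0]-b[1])/np.linalg.norm(b[0]-b[1]);v=(b[1]-b[2])/np.linalg.norm(b[1]-b[2])
print("block sizes",np.linalg.norm(b[0]-b[1]),np.linalg.norm(b[1]-b[2]),"dirs",u,v,"org",(b[0]+b[2])/2)
o=(b[0]+b[2])/2
for c in [(458,255),(545,222),(570,292),(488,322),(525,453),(610,418),(650,485),(500,355),(585,318),(617,397),(530,430)]:
    q=f(c,.016)-o;print(c,round(q@u,4),round(q@v,4))
# jack height: base plate corner vs. top plate
go(.414,-.325,.1)
E
```

```text
rack ribs [[0.43, -0.2484], [0.4188, -0.2929], [0.4054, -0.3373]] 0.045905749126253864 0.04637063082340093
rack org [ 0.4181 -0.2928] yaw -15.472603822262098 wells [ 0.412 -0.315] [ 0.4365 -0.2263]
block sizes 0.05398699355414597 0.16340260643729548 dirs [-0.98754122 -0.15736055] [-0.17433715  0.98468602] org [ 0.55734577 -0.35547263]
(458, 255) 0.0186 0.0691
(545, 222) -0.0182 0.0672
(570, 292) -0.0182 0.0327
(488, 322) 0.0172 0.0346
(525, 453) 0.0227 -0.0332
(610, 418) -0.0162 -0.0327
(650, 485) -0.0226 -0.0735
(500, 355) 0.0175 0.0176
(585, 318) -0.0203 0.0184
(617, 397) -0.0218 -0.024
(530, 430) 0.0172 -0.0231
shift [-5.31  5.07 13.68] tooly -16.2 tilt [ 0.  0. -1.] j [-0.22  0.17  0.83  1.99 -0.15  1.04  0.39] t 8.1
```

```bash
python3 - <<'E'
from m import *
a=arm.get_image("wrist");b=arm.get_image("scene")
P=[i["mtx"]@np.linalg.inv(i["T"])[:3] for i in (a,b)]
for n,p,q in [("topcorner",(478,128.5),(394,207)),("knob",(413,22),(357,210)),("bar in tray",(326,5),(331,227))]:
    X=cv2.triangulatePoints(P[0],P[1],np.array(p,float).reshape(2,1),np.array(q,float).reshape(2,1))
    print(n,(X[:3]/X[3]).ravel().round(3))
print("base front corner",ray([437/640,132/400],a,.0).round(3),ray([(290+405/2.9)/640,72/400],a,0).round(3))
plan([[.412,-.315,.24,-16],[.412,-.315,.12,-16]],2,1)
E
```

```text
topcorner [ 0.542 -0.247  0.077]
knob [ 0.513 -0.137  0.042]
bar in tray [ 0.436 -0.088  0.008]
base front corner [ 0.528 -0.252  0.   ] [ 0.532 -0.183  0.   ]
6 end [ 0.412 -0.315  0.12 ] -16.3
[2, 2, 2, 2, 2, 2]
[[-2.2, 2.3, -0.2], [-2.2, 2.3, -0.1], [0.0, 0.0, 4.0], [0.0, 0.0, 4.0], [0.0, 0.0, 4.0], [0, 0, 0]]
[[0, 0, np.float64(-0.0)], [0, 0, np.float64(-0.0)], [0, 0, np.float64(-0.0)], [0, 0, np.float64(-0.0)], [0, 0, np.float64(-0.0)], [0, 0, 0]]
```

{"method": "carry_out", "body": {
  "claw": [2,2,2,2,2,2,2,2,2],
  "delta_pos": [
    [-2.2,2.3,0],
    [-2.2,2.3,0],
    [-1,0.5,4],
    [0,0,4],
    [0,0,3.6],
    [0,0,3],
    [0,0,3],
    [0,0,1.9],
    [0,0,0]
  ],
  "angular": [
    [0,0,0],
    [0,0,0],
    [0,0,0],
    [0,0,0],
    [0,0,0],
    [0,0,0],
    [0,0,0],
    [0,0,0],
    [0,0,0]
  ]
}}

```text
clock: 9.1
position: [0.4129, -0.325, 0.0397]
ee_rot: [-2.51, -1.883, 0.002]
force: [-1.3, -0.3, 0.1]
width: 0.283
gripper_force: 15.0
```

```bash
python3 - <<'E'
from m import *
print(arm.observe()["force"]);go(.412,-.315,.041,-15.5)
E
```

```text
[-1.2975411  -0.27458418  0.10941605]
shift [ 0.93 -0.37 -0.13] tooly -16.2 tilt [-0.003  0.002 -1.   ] j [ 0.12  0.58  0.62  2.04 -0.53  0.68  0.81] t 9.1 ('turn z', np.float64(-0.013))
```

I mis-added an extra 1 cm in one row. The vial is in the well but off-centre, so I'll correct inward and release.

{"method": "carry_out", "body": {
  "claw": [2,2,2,4.2,4.2,4.2,4.2,4.2],
  "delta_pos": [
    [0.5,-0.2,0],
    [0.4,-0.2,0],
    [0,0,0],
    [0,0,0],
    [0,0,0],
    [0,0,-2],
    [0,0,-4],
    [0,0,-4]
  ],
  "angular": [
    [0,0,0],
    [0,0,0],
    [0,0,0],
    [0,0,0],
    [0,0,0],
    [0,0,0],
    [0,0,0],
    [0,0,0]
  ]
}}

```text
clock: 9.9
position: [0.4118, -0.3167, 0.1427]
ee_rot: [-2.513, -1.883, 0.002]
force: [1.2, -0.3, -0.3]
width: 0.456
gripper_force: 0.0
```

```bash
python3 - <<'E'
from m import *
go(.412,-.315,.041,-15.5)
im=arm.get_image("wrist");print([ (round(r["conf"],2),(np.array(r["centre"])*[640,400]).round(),ray(r["centre"],im,.004).round(4)) for r in arm.place_of("vial_a",im)])
meas(["wrist"],FIX,"5")
plan([[.412,-.315,.24,-16],[.36,0,.24,0],[.40,.22,.24,50],[.57,.34,.24,66],[.607,.346,.14,66]],9.1,2)
E
```

```text
shift [ 0.17 -0.02 10.17] tooly -16.3 tilt [-0.002  0.    -1.   ] j [-0.01  0.43  0.77  1.97 -0.38  0.89  0.67] t 9.9 ('turn z', np.float64(-0.014))
[(0.96, array([323., 186.]), array([ 0.4142, -0.3123,  0.004 ]))]
wrist
vial_rack 0.85 [315. 164.] [ 0.4164 -0.2936  0.    ]
stopper_block 0.8 [472. 183.] [ 0.5581 -0.3549  0.    ]
stopper_block 0.19 [320. 183.] [ 0.4154 -0.3134  0.    ]
28 end [0.607 0.346 0.14 ] 66.2
[9.1, 9.1, 9.1, 9.1, 9.1, 9.1, 9.1, 9.1, 9.1, 9.1, 9.1, 9.1, 9.1, 9.1, 9.1, 9.1, 9.1, 9.1, 9.1, 9.1, 9.1, 9.1, 9.1, 9.1, 9.1, 9.1, 9.1, 9.1]
[[0.0, -0.0, -3.3], [0.1, -0.0, -3.3], [0.0, -0.1, -3.3], [3.6, -1.7, 0.0], [3.7, -1.6, 0.0], [3.7, -1.5, 0.0], [3.8, -1.3, 0.0], [3.8, -1.2, 0.0], [3.8, -1.0, 0.0], [3.9, -0.9, 0.0], [3.9, -0.8, 0.0], [3.1, 0.6, 0.0], [3.1, 0.9, 0.0], [2.9, 1.3, 0.0], [2.7, 1.7, 0.0], [2.5, 2.0, 0.0], [2.2, 2.3, 0.0], [1.9, 2.5, 0.0], [-1.1, 4.0, 0.0], [-1.3, 4.0, 0.0], [-1.5, 3.9, 0.0], [-1.7, 3.8, 0.0], [-1.9, 3.7, 0.0], [-1.1, 0.7, 3.3], [-1.0, 0.7, 3.4], [-1.1, 0.6, 3.3], [0, 0, 0], [0, 0, 0]]
[[0, 0, np.float64(-0.0)], [0, 0, np.float64(-0.0)], [0, 0, np.float64(-0.0)], [0, 0, np.float64(-0.04)], [0, 0, np.float64(-0.03)], [0, 0, np.float64(-0.04)], [0, 0, np.float64(-0.03)], [0, 0, np.float64(-0.04)], [0, 0, np.float64(-0.03)], [0, 0, np.float64(-0.04)], [0, 0, np.float64(-0.03)], [0, 0, np.float64(-0.13)], [0, 0, np.float64(-0.12)], [0, 0, np.float64(-0.13)], [0, 0, np.float64(-0.12)], [0, 0, np.float64(-0.13)], [0, 0, np.float64(-0.12)], [0, 0, np.float64(-0.13)], [0, 0, np.float64(-0.06)], [0, 0, np.float64(-0.05)], [0, 0, np.float64(-0.06)], [0, 0, np.float64(-0.05)], [0, 0, np.float64(-0.06)], [0, 0, np.float64(0.0)], [0, 0, np.float64(0.0)], [0, 0, np.float64(0.0)], [0, 0, 0], [0, 0, 0]]
```

View pics/wrist5.png

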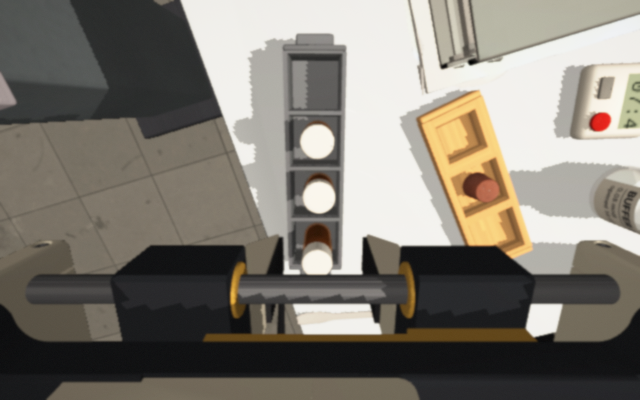

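Vial 1 stands centred in the -23 well; its cap is at (318,195). Back to the mat for vial 2.

{"method": "carry_out", "body": {
  "claw": [9.1,9.1,9.1,9.1,9.1,9.1,9.1,9.1,9.1,9.1,9.1,9.1,9.1,9.1,9.1,9.1,9.1,9.1],
  "delta_pos": [
    [0,0,-3.3],
    [0.1,0,-3.3],
    [0,-0.1,-3.3],
    [3.6,-1.7,0],
    [3.7,-1.6,0],
    [3.7,-1.5,0],
    [3.8,-1.3,0],
    [3.8,-1.2,0],
    [3.8,-1,0],
    [3.9,-0.9,0],
    [3.9,-0.8,0],
    [3.1,0.6,0],
    [3.1,0.9,0],
    [2.9,1.3,0],
    [2.7,1.7,0],
    [2.5,2,0],
    [2.2,2.3,0],
    [1.9,2.5,0]
  ],
  "angular": [
    [0,0,0],
    [0,0,0],
    [0,0,0],
    [0,0,-0.04],
    [0,0,-0.03],
    [0,0,-0.04],
    [0,0,-0.03],
    [0,0,-0.04],
    [0,0,-0.03],
    [0,0,-0.04],
    [0,0,-0.03],
    [0,0,-0.13],
    [0,0,-0.12],
    [0,0,-0.13],
    [0,0,-0.12],
    [0,0,-0.13],
    [0,0,-0.12],
    [0,0,-0.13]
  ]
}}

```text
clock: 12.0
position: [0.3998, 0.22, 0.2395]
ee_rot: [-1.062, -2.955, 0.003]
force: [0.8, -1.3, 1.1]
width: 0.992
gripper_force: 0.0
```

```bash
python3 - <<'E'
from m import *
meas(["wrist","side"],MAT,"6")
im=arm.get_image("side");print("ring",ray([200/640,240/400],im,.01))
plan([[.57,.34,.20,45],[.606,.347,.14,45]],9.1,2)
E
```

```text
wrist
vial_a 0.81 [492. 230.] [0.6037 0.3431 0.003 ]
large_stopper 0.79 [444.  86.] [0.413  0.3932 0.003 ]
small_stopper 0.48 [365. 147.] [0.4113 0.2801 0.003 ]
stir_bar 0.54 [509. 134.] [0.5098 0.4236 0.003 ]
side
vial_a 0.95 [219. 271.] [0.6031 0.3494 0.003 ]
vial_a 0.61 [375. 172.] [ 0.4311 -0.3253  0.003 ]
large_stopper 0.68 [298. 307.] [0.4118 0.3904 0.003 ]
small_stopper 0.56 [319. 272.] [0.4122 0.2823 0.003 ]
stir_bar 0.61 [236. 304.] [0.5184 0.4218 0.003 ]
ring [0.70322426 0.27395299 0.01      ]
9 end [0.606 0.347 0.14 ] 45.0
[9.1, 9.1, 9.1, 9.1, 9.1, 9.1, 9.1, 9.1, 9.1]
[[-1.0, 4.0, 0.8], [-1.0, 4.1, 0.8], [-0.9, 4.1, 0.8], [-0.8, 4.1, 0.8], [-0.7, 4.1, 0.9], [-1.0, 1.5, 3.0], [-1.1, 1.5, 3.0], [0, 0, 0], [0, 0, 0]]
[[0, 0, np.float64(0.02)], [0, 0, np.float64(0.02)], [0, 0, np.float64(0.02)], [0, 0, np.float64(0.01)], [0, 0, np.float64(0.02)], [0, 0, np.float64(-0.0)], [0, 0, np.float64(-0.0)], [0, 0, 0], [0, 0, 0]]
```

{"method": "carry_out", "body": {
  "claw": [9.1,9.1,9.1,9.1,9.1,9.1,9.1,9.1,9.1],
  "delta_pos": [
    [-1.0,4.0,0.8],
    [-1.0,4.1,0.8],
    [-0.9,4.1,0.8],
    [-0.8,4.1,0.8],
    [-0.7,4.1,0.9],
    [-0.9,1.4,3.0],
    [-1.0,1.4,3.0],
    [0,0,0],
    [0,0,0]
  ],
  "angular": [
    [0,0,0.02],
    [0,0,0.02],
    [0,0,0.02],
    [0,0,0.01],
    [0,0,0.02],
    [0,0,0],
    [0,0,0],
    [0,0,0],
    [0,0,0]
  ]
}}

```text
clock: 13.45
position: [0.6025, 0.3469, 0.1395]
ee_rot: [-1.202, -2.902, 0.002]
force: [-1.0, -0.4, 0.6]
width: 0.994
gripper_force: 0.0
```

```bash
python3 - <<'E'
from m import *
meas(["wrist"],MAT[:1],"7");go(.604,.346,.039)
E
```

```text
wrist
vial_a 0.81 [320. 192.] [0.6026 0.3452 0.003 ]
shift [-0.2  -0.07 10.26] tooly 45.0 tilt [ 0.001  0.001 -1.   ] j [-0.81  0.63  0.34  1.5  -0.23  1.05  0.37] t 13.55
```

View pics/wrist7.png

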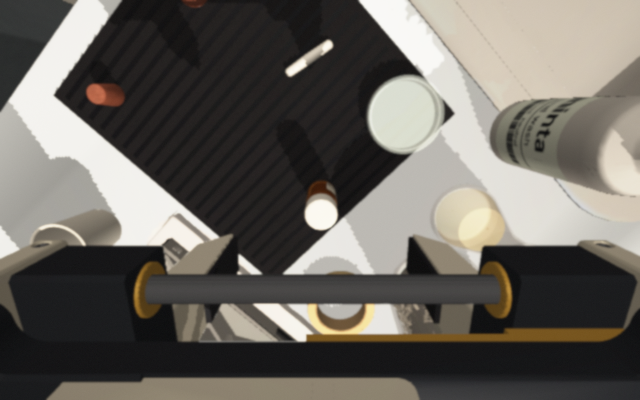

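{"method": "carry_out", "body": {
  "claw": [9.1,9.1,9.1,9.1,2,2,2,2,2,2,2,2,2,2,2,2],
  "delta_pos": [
    [-0.1,-0.1,4],
    [0,0,4],
    [0,0,2],
    [0,0,0],
    [0,0,0],
    [0,0,0],
    [0,0,0],
    [0,0,0],
    [0,0,0],
    [0,0,0],
    [0,0,0],
    [0,0,0],
    [0,0,0],
    [0,0,0],
    [0,0,0],
    [0,0,-2]
  ],
  "angular": [
    [0,0,0],
    [0,0,0],
    [0,0,0],
    [0,0,0],
    [0,0,0],
    [0,0,0],
    [0,0,0],
    [0,0,0],
    [0,0,0],
    [0,0,0],
    [0,0,0],
    [0,0,0],
    [0,0,0],
    [0,0,0],
    [0,0,0],
    [0,0,0]
  ],
  "force": 15
}}

```text
clock: 15.15
position: [0.601, 0.3452, 0.0573]
ee_rot: [-1.2, -2.9, 0.006]
force: [-0.5, 0.7, -0.5]
width: 0.283
gripper_force: 15.0
```

```bash
python3 - <<'E'
from m import *
s=arm.observe();print(s["position"],s["force"],s["width"],s["gripper_force"])
plan([[.603,.346,.20,45],[.55,.33,.24,45],[.40,.22,.24,40],[.36,.0,.24,0],[.40,-.24,.24,-16]],2,0)
E
```

```text
[0.60099005 0.34520667 0.05725433] [-0.53527359  0.67351038 -0.48083155] 0.2827146565304051 14.968072772026062
22 end [ 0.4  -0.24  0.24] -16.3
[2, 2, 2, 2, 2, 2, 2, 2, 2, 2, 2, 2, 2, 2, 2, 2, 2, 2, 2, 2, 2, 2]
[[-0.0, 0.0, -3.6], [-0.0, 0.1, -3.6], [-0.0, 0.0, -3.5], [-0.1, 0.1, -3.6], [1.3, -2.4, -2.0], [1.3, -2.5, -2.0], [0.6, -3.7, 0.0], [0.5, -3.7, 0.0], [0.4, -3.7, 0.0], [0.4, -3.7, 0.0], [0.3, -3.7, 0.0], [-2.9, -3.4, 0.0], [-3.3, -3.0, 0.0], [-3.7, -2.5, 0.0], [-4.0, -2.0, 0.0], [-4.3, -1.4, 0.0], [-4.0, 0.7, 0.0], [-3.9, 0.9, 0.0], [-3.9, 1.1, 0.0], [-3.9, 1.2, 0.0], [-3.8, 1.4, 0.0], [-3.7, 1.6, 0.0]]
[[0, 0, np.float64(0.0)], [0, 0, np.float64(0.0)], [0, 0, np.float64(0.0)], [0, 0, np.float64(0.0)], [0, 0, np.float64(0.0)], [0, 0, np.float64(0.0)], [0, 0, np.float64(0.02)], [0, 0, np.float64(0.02)], [0, 0, np.float64(0.02)], [0, 0, np.float64(0.01)], [0, 0, np.float64(0.02)], [0, 0, np.float64(0.14)], [0, 0, np.float64(0.14)], [0, 0, np.float64(0.14)], [0, 0, np.float64(0.14)], [0, 0, np.float64(0.14)], [0, 0, np.float64(0.05)], [0, 0, np.float64(0.05)], [0, 0, np.float64(0.04)], [0, 0, np.float64(0.05)], [0, 0, np.float64(0.04)], [0, 0, np.float64(0.05)]]
```

{"method": "carry_out", "body": {
  "claw": [2,2,2,2,2,2,2,2,2,2,2,2,2,2,2,2,2,2],
  "delta_pos": [
    [0,0,-4.7],
    [0,0,-4.7],
    [0,0,-4.7],
    [1.3,-2.4,-2],
    [1.3,-2.5,-2],
    [0.6,-3.7,0],
    [0.5,-3.7,0],
    [0.4,-3.7,0],
    [0.4,-3.7,0],
    [0.3,-3.7,0],
    [-2.9,-3.4,0],
    [-3.3,-3,0],
    [-3.7,-2.5,0],
    [-4,-2,0],
    [-4.3,-1.4,0],
    [-4,0.7,0],
    [-3.9,0.9,0],
    [-3.9,1.1,0]
  ],
  "angular": [
    [0,0,0],
    [0,0,0],
    [0,0,0],
    [0,0,0],
    [0,0,0],
    [0,0,0.02],
    [0,0,0.02],
    [0,0,0.02],
    [0,0,0.01],
    [0,0,0.02],
    [0,0,0.14],
    [0,0,0.14],
    [0,0,0.14],
    [0,0,0.14],
    [0,0,0.14],
    [0,0,0.05],
    [0,0,0.05],
    [0,0,0.04]
  ]
}}

```text
clock: 16.95
position: [0.3798, -0.1212, 0.2411]
ee_rot: [2.377, 2.053, 0.003]
force: [1.3, 0.7, -0.4]
width: 0.282
gripper_force: 15.0
```

```bash
sed -i 's/round(-(t-a)\/k,2)/float(round(-(t-a)\/k,2))/' m.py; python3 - <<'E'
from m import *
im=arm.get_image("wrist");save(im,"wrist8");rect("stir_bar_tray",im,.012);rect("stir_bar",im,.009);meas(["wrist"],FIX,"8")
plan([[.437,-.227,.24,-16],[.437,-.227,.12,-16],[.437,-.227,.041,-16]],2,1)
E
```

```text
stir_bar_tray 0.57 [436.4 -55.1] [109.7  97.4] [[380.0, -102.0], [477.0, -116.0], [493.0, -8.0], [396.0, 6.0]]
wrist
stir_bar_tray 0.79 [362. 113.] [ 0.4383 -0.0602  0.    ]
9 end [ 0.437 -0.227  0.041] -16.2
[2, 2, 2, 2, 2, 2, 2, 2, 2]
[[-3.3, 2.4, 0.0], [-3.2, 2.6, 0.0], [-3.1, 2.7, 0.1], [0.0, -0.0, 4.0], [0.0, -0.0, 4.0], [0.0, -0.0, 4.0], [0.0, -0.0, 3.9], [0.0, -0.0, 4.0], [0, 0, 0]]
[[0, 0, 0.05], [0, 0, 0.04], [0, 0, 0.05], [0, 0, -0.0], [0, 0, -0.0], [0, 0, -0.0], [0, 0, -0.0], [0, 0, -0.0], [0, 0, 0]]
```

View pics/wrist8.png

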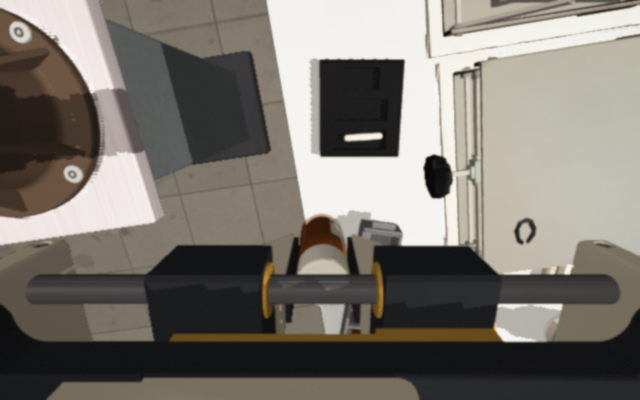

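Tray is at (361,108) in the wrist view, its rectangle matches 96 x 110 mm, and the bar lies in its lower (-y) groove. Now place vial 2.

{"method": "carry_out", "body": {
  "claw": [2,2,2,2,2,2,2,2,2,2],
  "delta_pos": [
    [-3.3,2.4,0],
    [-3.2,2.6,0],
    [-3.1,2.7,0.1],
    [0,0,4],
    [0,0,4],
    [0,0,4],
    [0,0,3],
    [0,0,3],
    [0,0,1.9],
    [0,0,0]
  ],
  "angular": [
    [0,0,0.05],
    [0,0,0.04],
    [0,0,0.05],
    [0,0,0],
    [0,0,0],
    [0,0,0],
    [0,0,0],
    [0,0,0],
    [0,0,0],
    [0,0,0]
  ]
}}

```text
clock: 18.3
position: [0.4362, -0.2266, 0.0387]
ee_rot: [-2.509, -1.884, 0.003]
force: [0.2, 0.2, -0.3]
width: 0.281
gripper_force: 15.0
```

{"method": "carry_out", "body": {
  "claw": [2,4.2,4.2,4.2,4.2,4.2,4.2],
  "delta_pos": [
    [0,0,0],
    [0,0,0],
    [0,0,0],
    [0,0,0],
    [0,0,-2],
    [0,0,-4],
    [0,0,-4]
  ],
  "angular": [
    [0,0,0],
    [0,0,0],
    [0,0,0],
    [0,0,0],
    [0,0,0],
    [0,0,0],
    [0,0,0]
  ]
}}

```text
clock: 19.0
position: [0.4367, -0.2284, 0.1419]
ee_rot: [-2.513, -1.883, 0.002]
force: [1.4, 0.7, -0.3]
width: 0.455
gripper_force: 0.0
```

```bash
python3 - <<'E'
from m import *
im=arm.get_image("wrist");save(im,"wrist9");print([ (round(r["conf"],2),(np.array(r["centre"])*[640,400]).round(),ray(r["centre"],im,.004).round(4)) for r in arm.place_of("vial_a",im)])
meas(["wrist"],FIX[:2],"9")
plan([[.437,-.227,.24,-16],[.36,0,.24,0],[.38,.2,.24,-50],[.49,.36,.20,-10]],9.1,2)
E
```

```text
[(0.9, array([325., 274.]), array([ 0.4152, -0.3143,  0.004 ])), (0.77, array([324., 187.]), array([ 0.4392, -0.2253,  0.004 ]))]
wrist
vial_rack 0.59 [316. 254.] [ 0.4159 -0.2946  0.    ]
stopper_block 0.63 [314. 254.] [ 0.4138 -0.2942  0.    ]
23 end [0.49 0.36 0.2 ] -9.9
[9.1, 9.1, 9.1, 9.1, 9.1, 9.1, 9.1, 9.1, 9.1, 9.1, 9.1, 9.1, 9.1, 9.1, 9.1, 9.1, 9.1, 9.1, 9.1, 9.1, 9.1, 9.1, 9.1]
[[0.0, -0.0, -3.3], [0.0, -0.0, -3.3], [0.1, -0.1, -3.3], [3.3, -2.3, -0.0], [3.4, -2.1, -0.0], [3.5, -1.9, -0.0], [3.6, -1.8, -0.0], [3.6, -1.6, -0.0], [3.7, -1.5, -0.0], [2.9, 0.3, -0.0], [2.9, -0.1, -0.0], [2.8, -0.4, -0.0], [2.8, -0.8, -0.0], [2.6, -1.1, -0.0], [2.5, -1.4, -0.0], [2.3, -1.7, -0.0], [3.7, -1.0, 0.8], [3.9, -0.5, 0.8], [3.9, 0.0, 0.8], [3.8, 0.6, 0.8], [3.7, 1.1, 0.8], [0, 0, 0], [0, 0, 0]]
[[0, 0, -0.0], [0, 0, -0.0], [0, 0, -0.0], [0, 0, -0.05], [0, 0, -0.05], [0, 0, -0.05], [0, 0, -0.04], [0, 0, -0.05], [0, 0, -0.04], [0, 0, 0.12], [0, 0, 0.12], [0, 0, 0.13], [0, 0, 0.12], [0, 0, 0.13], [0, 0, 0.12], [0, 0, 0.13], [0, 0, -0.14], [0, 0, -0.14], [0, 0, -0.14], [0, 0, -0.14], [0, 0, -0.14], [0, 0, 0], [0, 0, 0]]
```

Both vials are in their wells. Next is the large stopper.

```bash
python3 - <<'E'
from m import *
plan([[.43,-.22,.20,-16],[.36,0,.20,0],[.37,.20,.18,30],[.413,.393,.10,30]],9.1,1)
E
```

```text
19 end [0.413 0.393 0.1  ] 30.2
[9.1, 9.1, 9.1, 9.1, 9.1, 9.1, 9.1, 9.1, 9.1, 9.1, 9.1, 9.1, 9.1, 9.1, 9.1, 9.1, 9.1, 9.1, 9.1]
[[0.3, -0.5, -3.0], [0.3, -0.4, -2.9], [3.2, -2.2, -0.0], [3.3, -2.0, -0.0], [3.4, -1.8, -0.0], [3.5, -1.6, -0.0], [3.5, -1.5, -0.0], [3.6, -1.4, -0.0], [4.0, 0.2, 0.4], [3.9, 0.6, 0.4], [3.9, 1.0, 0.4], [3.7, 1.5, 0.4], [3.6, 1.8, 0.4], [2.9, 2.7, 1.6], [2.9, 2.7, 1.6], [2.9, 2.7, 1.6], [2.9, 2.7, 1.6], [2.9, 2.6, 1.6], [0, 0, 0]]
[[0, 0, -0.0], [0, 0, -0.0], [0, 0, -0.05], [0, 0, -0.05], [0, 0, -0.05], [0, 0, -0.04], [0, 0, -0.05], [0, 0, -0.04], [0, 0, -0.11], [0, 0, -0.1], [0, 0, -0.11], [0, 0, -0.1], [0, 0, -0.11], [0, 0, 0.0], [0, 0, 0.0], [0, 0, 0.0], [0, 0, 0.0], [0, 0, 0.0], [0, 0, 0]]
```

{"method": "carry_out", "body": {
  "claw": [4.2,4.2,9.1,9.1,9.1,9.1,9.1,9.1,9.1,9.1,9.1,9.1,9.1,9.1,9.1,9.1,9.1,9.1,9.1],
  "delta_pos": [
    [0.3,-0.5,-3.0],
    [0.3,-0.4,-2.9],
    [3.2,-2.2,0],
    [3.3,-2.0,0],
    [3.4,-1.8,0],
    [3.5,-1.6,0],
    [3.5,-1.5,0],
    [3.6,-1.4,0],
    [4.0,0.2,0.4],
    [3.9,0.6,0.4],
    [3.9,1.0,0.4],
    [3.7,1.5,0.4],
    [3.6,1.8,0.4],
    [2.9,2.7,1.6],
    [2.9,2.7,1.6],
    [2.9,2.7,1.6],
    [2.9,2.7,1.6],
    [2.9,2.6,1.6],
    [0,0,0]
  ],
  "angular": [
    [0,0,0],
    [0,0,0],
    [0,0,-0.05],
    [0,0,-0.05],
    [0,0,-0.05],
    [0,0,-0.04],
    [0,0,-0.05],
    [0,0,-0.04],
    [0,0,-0.11],
    [0,0,-0.1],
    [0,0,-0.11],
    [0,0,-0.1],
    [0,0,-0.11],
    [0,0,0],
    [0,0,0],
    [0,0,0],
    [0,0,0],
    [0,0,0],
    [0,0,0]
  ]
}}

```text
clock: 21.15
position: [0.4114, 0.3964, 0.0956]
ee_rot: [-1.559, -2.725, 0.005]
force: [-0.4, -1.6, -0.2]
width: 0.989
gripper_force: 0.0
```

```bash
python3 - <<'E'
from m import *
meas(["wrist","side"],MAT[1:],"10");go(.413,.393,.017)
E
```

```text
wrist
large_stopper 0.96 [322. 210.] [0.4146 0.3928 0.003 ]
small_stopper 0.89 [258. 313.] [0.4147 0.2786 0.003 ]
stir_bar 0.6 [441. 238.] [0.514  0.4223 0.003 ]
side
small_stopper 0.49 [321. 276.] [0.4043 0.292  0.003 ]
stir_bar 0.49 [237. 303.] [0.517  0.4184 0.003 ]
shift [0.17 0.04 8.32] tooly 30.1 tilt [ 0.     0.001 -1.   ] j [-1.19  0.51  0.47  1.88 -0.31  0.82 -0.03] t 21.55
```

View pics/wrist10.png

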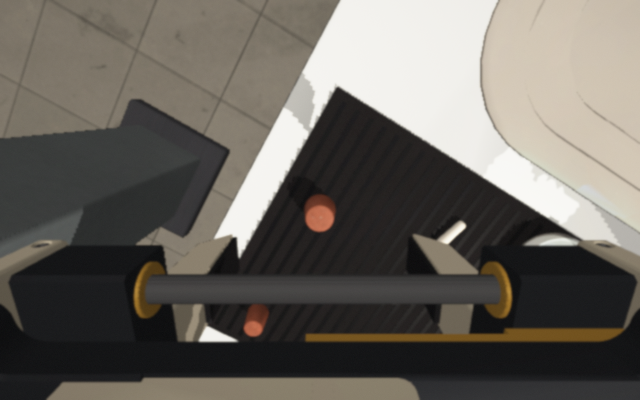

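{"method": "carry_out", "body": {
  "claw": [9.1,9.1,9.1,9.1,2,2,2,2,2,2,2,2,2,2,2,2,2],
  "delta_pos": [
    [0.1,0.1,4],
    [0,0.1,3],
    [0,0,1.3],
    [0,0,0],
    [0,0,0],
    [0,0,0],
    [0,0,0],
    [0,0,0],
    [0,0,0],
    [0,0,0],
    [0,0,0],
    [0,0,0],
    [0,0,0],
    [0,0,0],
    [0,0,0],
    [0,0,-2],
    [0,0,-4]
  ],
  "angular": [
    [0,0,0],
    [0,0,0],
    [0,0,0],
    [0,0,0],
    [0,0,0],
    [0,0,0],
    [0,0,0],
    [0,0,0],
    [0,0,0],
    [0,0,0],
    [0,0,0],
    [0,0,0],
    [0,0,0],
    [0,0,0],
    [0,0,0],
    [0,0,0],
    [0,0,0]
  ],
  "force": 12
}}

```text
clock: 23.25
position: [0.413, 0.3925, 0.075]
ee_rot: [-1.567, -2.722, 0.009]
force: [0.4, 0.2, -0.3]
width: 0.273
gripper_force: 12.0
```

```bash
python3 - <<'E'
from m import *
s=arm.observe();print(s["width"]*92,s["gripper_force"])
plan([[.414,.393,.16,30],[.37,.20,.2,30],[.36,0,.2,10],[.40,-.30,.18,10],[.566,-.407,.18,10]],2,1)
E
```

```text
25.138008136741895 11.999749839305878
25 end [ 0.565 -0.407  0.18 ] 10.1
[2, 2, 2, 2, 2, 2, 2, 2, 2, 2, 2, 2, 2, 2, 2, 2, 2, 2, 2, 2, 2, 2, 2, 2, 2]
[[-0.0, 0.1, -4.2], [-0.0, 0.0, -4.3], [-2.9, -2.7, -0.8], [-2.9, -2.7, -0.8], [-2.9, -2.7, -0.8], [-2.9, -2.7, -0.8], [-2.9, -2.7, -0.8], [-3.4, -2.2, 0.0], [-3.5, -1.9, 0.0], [-3.6, -1.7, 0.0], [-3.7, -1.4, 0.0], [-3.9, -1.2, 0.0], [-4.3, -0.2, 0.3], [-4.3, -0.2, 0.3], [-4.3, -0.2, 0.3], [-4.3, -0.2, 0.3], [-4.3, -0.2, 0.3], [-4.3, -0.2, 0.3], [-4.4, -0.1, 0.2], [-2.7, 2.9, 0.0], [-2.7, 2.9, 0.0], [-2.7, 2.9, 0.0], [-2.7, 2.9, 0.0], [-2.6, 2.8, 0.0], [0, 0, 0]]
[[0, 0, 0.0], [0, 0, 0.0], [0, 0, 0.0], [0, 0, 0.0], [0, 0, 0.0], [0, 0, 0.0], [0, 0, 0.0], [0, 0, 0.07], [0, 0, 0.07], [0, 0, 0.07], [0, 0, 0.07], [0, 0, 0.07], [0, 0, 0.0], [0, 0, 0.0], [0, 0, 0.0], [0, 0, 0.0], [0, 0, 0.0], [0, 0, 0.0], [0, 0, 0.0], [0, 0, 0.0], [0, 0, 0.0], [0, 0, 0.0], [0, 0, 0.0], [0, 0, 0.0], [0, 0, 0]]
```

{"method": "carry_out", "body": {
  "claw": [2,2,2,2,2,2,2,2,2,2,2,2,2,2,2,2,2,2,2,2],
  "delta_pos": [
    [0,0.1,-4.2],
    [0,0,-4.3],
    [-2.9,-2.7,-0.8],
    [-2.9,-2.7,-0.8],
    [-2.9,-2.7,-0.8],
    [-2.9,-2.7,-0.8],
    [-2.9,-2.7,-0.8],
    [-3.4,-2.2,0],
    [-3.5,-1.9,0],
    [-3.6,-1.7,0],
    [-3.7,-1.4,0],
    [-3.9,-1.2,0],
    [-4.3,-0.2,0.3],
    [-4.3,-0.2,0.3],
    [-4.3,-0.2,0.3],
    [-4.3,-0.2,0.3],
    [-4.3,-0.2,0.3],
    [-4.3,-0.2,0.3],
    [-4.4,-0.1,0.2],
    [0,0,0]
  ],
  "angular": [
    [0,0,0],
    [0,0,0],
    [0,0,0],
    [0,0,0],
    [0,0,0],
    [0,0,0],
    [0,0,0],
    [0,0,0.07],
    [0,0,0.07],
    [0,0,0.07],
    [0,0,0.07],
    [0,0,0.07],
    [0,0,0],
    [0,0,0],
    [0,0,0],
    [0,0,0],
    [0,0,0],
    [0,0,0],
    [0,0,0],
    [0,0,0]
  ]
}}

```text
clock: 25.25
position: [0.4004, -0.3059, 0.182]
ee_rot: [2.026, 2.397, -0.006]
force: [-0.8, 0.8, -0.2]
width: 0.273
gripper_force: 12.0
```

```bash
python3 - <<'E'
from m import *
meas(["wrist"],FIX[1:2],"11")
plan([[.566,-.407,.18,10]],2,1)
E
```

```text
wrist
stopper_block 0.62 [448. 241.] [ 0.5563 -0.3518  0.    ]
6 end [ 0.566 -0.407  0.18 ] 9.9
[2, 2, 2, 2, 2, 2]
[[-2.7, 2.9, 0.0], [-2.7, 2.9, 0.0], [-2.7, 2.9, 0.0], [-2.6, 2.9, 0.1], [-2.7, 2.8, 0.0], [0, 0, 0]]
[[0, 0, -0.0], [0, 0, -0.0], [0, 0, -0.0], [0, 0, -0.0], [0, 0, -0.0], [0, 0, 0]]
```

View pics/wrist11.png

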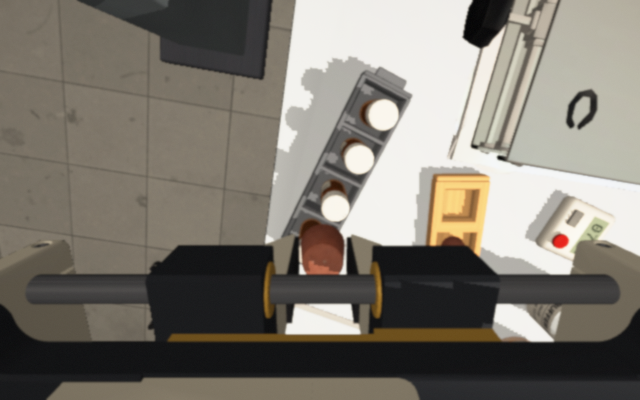

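```bash
python3 - <<'E'
from m import *
b=arm.get_image("scene")
for p in [(450,217),(460,221),(468,217),(478,222)]: print(p,ray([p[0]/640,p[1]/400],b,0).round(3))
E
```

```text
(450, 217) [ 0.68  -0.388  0.   ]
(460, 221) [ 0.676 -0.421  0.   ]
(468, 217) [ 0.708 -0.437  0.   ]
(478, 222) [ 0.699 -0.471  0.   ]
```

{"method": "carry_out", "body": {
  "claw": [2,2,2,2,2,2],
  "delta_pos": [
    [-2.7,2.9,0],
    [-2.7,2.9,0],
    [-2.7,2.9,0],
    [-2.6,2.9,0.1],
    [-2.7,2.8,0],
    [0,0,0]
  ],
  "angular": [
    [0,0,0],
    [0,0,0],
    [0,0,0],
    [0,0,0],
    [0,0,0],
    [0,0,0]
  ]
}}

```text
clock: 26.0
position: [0.5714, -0.4041, 0.1798]
ee_rot: [2.011, 2.412, -0.0]
force: [1.2, -0.0, 0.5]
width: 0.272
gripper_force: 12.0
```

```bash
python3 - <<'E'
from m import *
meas(["wrist"],FIX[1:2],"12");go(.566,-.407,.02,9.7)
E
```

```text
wrist
stopper_block 0.82 [318. 131.] [ 0.5587 -0.3532  0.    ]
shift [-0.33 -0.22 16.02] tooly 10.2 tilt [-0.001  0.001 -1.   ] j [ 0.07  0.7   0.84  1.48 -0.54  1.2   1.16] t 26.1 ('turn z', np.float64(0.009))
```

View pics/wrist12.png

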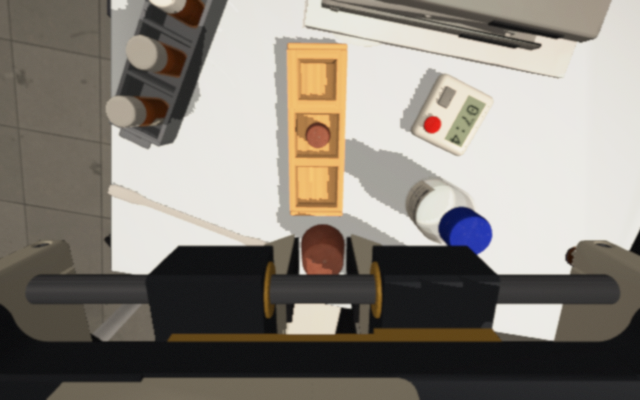

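```bash
python3 - <<'E'
from m import *
im=arm.get_image("wrist");R=lambda p,z:ray([p[0]/640,p[1]/400],im,z).round(4)[:2]
print("bottle base left",R((409,200),0),"base top",R((432,178),0))
b=[R(p,.016) for p in [(288,43),(347,43),(343,214),(291,216)]];print(b,np.mean(b,0),np.linalg.norm(b[0]-b[1]),np.linalg.norm(b[1]-b[2]))
d=(b[0]+b[1]-b[2]-b[3]);print("yaw",np.degrees(np.arctan2(-d[0],d[1])))
print("large",R((317,187),.016),"small",R((318,77),.016))
plan([[.566,-.407,.10,45],[.566,-.407,.06,45]],2,1)
E
```

```text
bottle base left [ 0.6663 -0.4071] base top [ 0.6845 -0.3787]
[array([ 0.5139, -0.2778]), array([ 0.5672, -0.2681]), array([ 0.5961, -0.4309]), array([ 0.5421, -0.443 ])] [ 0.554825 -0.35495 ] 0.05417545569720666 0.16534524486661234
yaw 9.875390149387723
large [ 0.5638 -0.4068] small [ 0.5461 -0.3016]
7 end [ 0.566 -0.407  0.06 ] 45.1
[2, 2, 2, 2, 2, 2, 2]
[[-0.1, -0.0, 1.6], [-0.1, -0.0, 1.6], [-0.0, -0.1, 1.6], [-0.0, -0.1, 1.6], [-0.1, -0.0, 1.7], [0.0, -0.0, 4.0], [0, 0, 0]]
[[0, 0, -0.12], [0, 0, -0.12], [0, 0, -0.12], [0, 0, -0.12], [0, 0, -0.13], [0, 0, 0.0], [0, 0, 0]]
```

{"method": "carry_out", "body": {
  "claw": [2,2,2,2,2,2,2,2,2,2],
  "delta_pos": [
    [-0.1,0,1.6],
    [-0.1,0,1.6],
    [0,-0.1,1.6],
    [0,-0.1,1.6],
    [-0.1,-0.1,1.7],
    [0,0,3],
    [0,0,2],
    [0,0,1.6],
    [0,0,1.1],
    [0,0,0]
  ],
  "angular": [
    [0,0,-0.12],
    [0,0,-0.12],
    [0,0,-0.12],
    [0,0,-0.12],
    [0,0,-0.13],
    [0,0,0],
    [0,0,0],
    [0,0,0],
    [0,0,0],
    [0,0,0]
  ]
}}

```text
clock: 27.15
position: [0.5649, -0.4085, 0.0218]
ee_rot: [-1.2, -2.901, -0.001]
force: [-1.1, -0.2, -0.3]
width: 0.275
gripper_force: 12.0
```

```bash
python3 - <<'E'
from m import *
go(.565,-.4065,.02,45)
E
```

```text
shift [0.13 0.15 0.18] tooly 45.1 tilt [-0.002  0.001 -1.   ] j [ 0.21  0.82  0.58  1.6  -0.54  0.89  1.77] t 27.15 ('turn z', np.float64(0.001))
```

{"method": "carry_out", "body": {
  "claw": [2,2,3.8,3.8,3.8,3.8,3.8,3.8,3.8],
  "delta_pos": [
    [0.1,0.1,0.2],
    [0,0,0],
    [0,0,0],
    [0,0,0],
    [0,0,0],
    [0,0,-2],
    [0,0,-4],
    [0,0,-4],
    [0,0,0]
  ],
  "angular": [
    [0,0,0],
    [0,0,0],
    [0,0,0],
    [0,0,0],
    [0,0,0],
    [0,0,0],
    [0,0,0],
    [0,0,0],
    [0,0,0]
  ]
}}

```text
clock: 28.05
position: [0.5677, -0.411, 0.127]
ee_rot: [1.199, 2.894, -0.004]
force: [0.8, -1.1, 0.4]
width: 0.413
gripper_force: 0.0
```

```bash
python3 - <<'E'
from m import *
im=arm.get_image("wrist");save(im,"wrist13")
for l in ["large_stopper","small_stopper"]:print([ (round(r["conf"],2),(np.array(r["centre"])*[640,400]).round(),ray(r["centre"],im,.004).round(4)) for r in arm.place_of(l,im)])
meas(["wrist"],FIX[1:2],"13")
plan([[.54,-.38,.18,30],[.40,-.28,.2,10],[.36,0,.2,10],[.36,.15,.18,40],[.413,.280,.10,40]],9.1,1)
E
```

```text
[(0.82, array([323., 190.]), array([ 0.5673, -0.4069,  0.004 ]))]
[]
wrist
stopper_block 0.62 [356. 147.] [ 0.5571 -0.3559  0.    ]
22 end [0.413 0.28  0.1  ] 39.9
[9.1, 9.1, 9.1, 9.1, 9.1, 9.1, 9.1, 9.1, 9.1, 9.1, 9.1, 9.1, 9.1, 9.1, 9.1, 9.1, 9.1, 9.1, 9.1, 9.1, 9.1, 9.1]
[[1.9, 0.1, -3.0], [1.8, -0.2, -3.1], [3.9, -1.8, -0.5], [3.8, -2.1, -0.5], [3.5, -2.4, -0.5], [3.3, -2.7, -0.5], [4.0, 0.1, 0.0], [4.0, 0.1, 0.0], [4.1, 0.1, 0.0], [4.0, 0.2, 0.0], [4.1, 0.1, 0.0], [4.0, 0.2, 0.0], [4.1, 0.1, 0.0], [3.7, 0.7, 0.5], [3.6, 1.1, 0.5], [3.4, 1.6, 0.5], [3.1, 2.0, 0.5], [1.7, 3.1, 2.0], [1.6, 3.1, 2.0], [1.7, 3.1, 2.0], [1.6, 3.1, 2.0], [0, 0, 0]]
[[0, 0, 0.13], [0, 0, 0.13], [0, 0, 0.09], [0, 0, 0.09], [0, 0, 0.09], [0, 0, 0.08], [0, 0, 0.0], [0, 0, 0.0], [0, 0, 0.0], [0, 0, 0.0], [0, 0, 0.0], [0, 0, 0.0], [0, 0, 0.0], [0, 0, -0.13], [0, 0, -0.13], [0, 0, -0.13], [0, 0, -0.13], [0, 0, -0.0], [0, 0, -0.0], [0, 0, -0.0], [0, 0, -0.0], [0, 0, 0]]
```

View pics/wrist13.png

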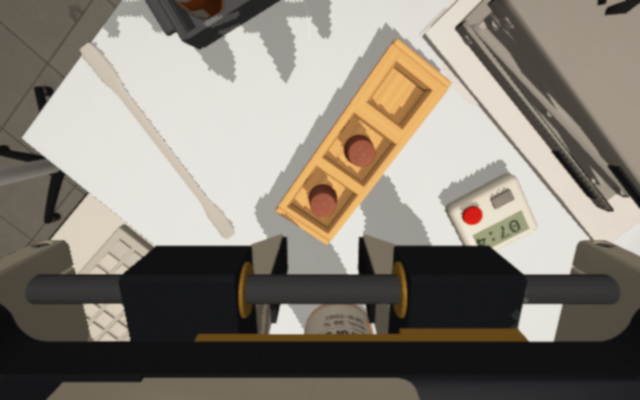

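Large stopper is seated (centre 323,202, matching the socket). I have now viewed 15 pictures, one over the 14 limit, so I'll view no more and rely on network and geometry measurements only. First I'll locate the cup near the small stopper.

```bash
python3 - <<'E'
from m import *
b=arm.get_image("scene")
for p in [(272,201),(266,199),(280,199)]: print(p,ray([p[0]/640,p[1]/400],b,0).round(3))
for z in (.04,.06,.08): print(z,ray([273/640,185/400],b,z).round(3))
E
```

```text
(272, 201) [0.463 0.156 0.   ]
(266, 199) [0.462 0.18  0.   ]
(280, 199) [0.486 0.139 0.   ]
0.04 [0.497 0.172 0.04 ]
0.06 [0.474 0.154 0.06 ]
0.08 [0.451 0.136 0.08 ]
```

{"method": "carry_out", "body": {
  "claw": [3.8,3.8,9.1,9.1,9.1,9.1,9.1,9.1,9.1,9.1,9.1,9.1,9.1],
  "delta_pos": [
    [1.9,0.1,-3.0],
    [1.8,-0.2,-3.1],
    [3.9,-1.8,-0.5],
    [3.8,-2.1,-0.5],
    [3.5,-2.4,-0.5],
    [3.3,-2.7,-0.5],
    [4.0,0.1,0],
    [4.0,0.1,0],
    [4.1,0.1,0],
    [4.0,0.2,0],
    [4.1,0.1,0],
    [4.0,0.2,0],
    [4.1,0.1,0]
  ],
  "angular": [
    [0,0,0.13],
    [0,0,0.13],
    [0,0,0.09],
    [0,0,0.09],
    [0,0,0.09],
    [0,0,0.08],
    [0,0,0],
    [0,0,0],
    [0,0,0],
    [0,0,0],
    [0,0,0],
    [0,0,0],
    [0,0,0]
  ]
}}

```text
clock: 29.65
position: [0.3596, 0.0011, 0.2016]
ee_rot: [-2.017, -2.409, -0.001]
force: [1.0, 0.4, -0.6]
width: 0.993
gripper_force: 0.0
```

{"method": "carry_out", "body": {
  "claw": [9.1,9.1,9.1,9.1,9.1,9.1,9.1,9.1,9.1,9.1],
  "delta_pos": [
    [3.7,0.7,0.5],
    [3.6,1.1,0.5],
    [3.4,1.6,0.5],
    [3.1,2.0,0.5],
    [1.7,3.1,2.0],
    [1.6,3.1,2.0],
    [1.7,3.1,2.0],
    [1.6,3.1,2.0],
    [0,0,0],
    [0,0,0]
  ],
  "angular": [
    [0,0,-0.13],
    [0,0,-0.13],
    [0,0,-0.13],
    [0,0,-0.13],
    [0,0,0],
    [0,0,0],
    [0,0,0],
    [0,0,0],
    [0,0,0],
    [0,0,0]
  ]
}}

```text
clock: 30.65
position: [0.4132, 0.2787, 0.1005]
ee_rot: [-1.33, -2.846, 0.005]
force: [0.3, -0.5, -0.1]
width: 0.99
gripper_force: 0.0
```

```bash
python3 - <<'E'
from m import *
meas(["wrist","side"],MAT[1:],"14");go(.413,.280,.017)
im=arm.get_image("wrist");rect("small_stopper",im,.027)
E
```

```text
wrist
large_stopper 0.39 [324. 202.] [0.4148 0.2802 0.003 ]
small_stopper 0.92 [324. 202.] [0.4151 0.2807 0.003 ]
stir_bar 0.74 [535. 144.] [0.512  0.4239 0.003 ]
side
small_stopper 0.5 [320. 273.] [0.4098 0.2821 0.003 ]
stir_bar 0.42 [238. 303.] [0.5158 0.4194 0.003 ]
shift [ 0.11 -0.01  8.53] tooly 39.8 tilt [ 0.     0.001 -1.   ] j [-1.18  0.43  0.64  2.06 -0.37  0.76  0.39] t 31.05 
small_stopper 0.93 [411.7 283. ] [16.8 21.5] [[398.0, 286.0], [412.0, 269.0], [425.0, 280.0], [411.0, 297.0]]
```

{"method": "carry_out", "body": {
  "claw": [9.1,9.1,9.1,9.1,1.2,1.2,1.2,1.2,1.2,1.2,1.2,1.2,1.2,1.2,1.2,1.2,1.2,1.2],
  "delta_pos": [
    [0.1,0.1,4],
    [0,0,3],
    [0,0,1.5],
    [0,0,0],
    [0,0,0],
    [0,0,0],
    [0,0,0],
    [0,0,0],
    [0,0,0],
    [0,0,0],
    [0,0,0],
    [0,0,0],
    [0,0,0],
    [0,0,0],
    [0,0,0],
    [0,0,0],
    [0,0,-2],
    [0,0,-4]
  ],
  "angular": [
    [0,0,0],
    [0,0,0],
    [0,0,0],
    [0,0,0],
    [0,0,0],
    [0,0,0],
    [0,0,0],
    [0,0,0],
    [0,0,0],
    [0,0,0],
    [0,0,0],
    [0,0,0],
    [0,0,0],
    [0,0,0],
    [0,0,0],
    [0,0,0],
    [0,0,0],
    [0,0,0]
  ],
  "force": 12
}}

```text
clock: 32.95
position: [0.4123, 0.2795, 0.0755]
ee_rot: [-1.33, -2.844, 0.007]
force: [1.3, 0.6, -0.4]
width: 0.195
gripper_force: 12.0
```

```bash
python3 - <<'E'
from m import *
s=arm.observe();print(s["width"]*92,s["gripper_force"])
plan([[.413,.28,.16,40],[.36,.15,.2,40],[.36,0,.2,10],[.40,-.28,.18,10],[.547,-.304,.18,10]],1.2,1)
E
```

```text
17.912465284748432 11.999709159135818
22 end [ 0.547 -0.304  0.18 ] 10.1
[1.2, 1.2, 1.2, 1.2, 1.2, 1.2, 1.2, 1.2, 1.2, 1.2, 1.2, 1.2, 1.2, 1.2, 1.2, 1.2, 1.2, 1.2, 1.2, 1.2, 1.2, 1.2]
[[-0.0, 0.0, -4.2], [-0.0, 0.1, -4.2], [-1.6, -3.1, -1.0], [-1.7, -3.1, -1.0], [-1.6, -3.1, -1.0], [-1.7, -3.1, -1.0], [-2.9, -2.4, -0.0], [-3.2, -2.0, -0.0], [-3.4, -1.6, -0.0], [-3.5, -1.2, -0.0], [-4.0, -0.1, 0.3], [-4.0, -0.1, 0.3], [-4.1, -0.1, 0.3], [-4.0, -0.2, 0.3], [-4.1, -0.1, 0.3], [-4.0, -0.2, 0.2], [-4.1, -0.1, 0.3], [-1.2, 3.5, -0.0], [-1.2, 3.5, -0.0], [-1.3, 3.5, -0.0], [-1.2, 3.5, -0.0], [0, 0, 0]]
[[0, 0, -0.0], [0, 0, -0.0], [0, 0, -0.0], [0, 0, -0.0], [0, 0, -0.0], [0, 0, -0.0], [0, 0, 0.13], [0, 0, 0.13], [0, 0, 0.13], [0, 0, 0.13], [0, 0, 0.0], [0, 0, 0.0], [0, 0, 0.0], [0, 0, 0.0], [0, 0, 0.0], [0, 0, 0.0], [0, 0, 0.0], [0, 0, 0.0], [0, 0, 0.0], [0, 0, 0.0], [0, 0, 0.0], [0, 0, 0]]
```

{"method": "carry_out", "body": {
  "claw": [1.2,1.2,1.2,1.2,1.2,1.2,1.2,1.2,1.2,1.2,1.2,1.2,1.2,1.2,1.2,1.2,1.2],
  "delta_pos": [
    [0,0,-4.2],
    [0,0.1,-4.2],
    [-1.6,-3.1,-1.0],
    [-1.7,-3.1,-1.0],
    [-1.6,-3.1,-1.0],
    [-1.7,-3.1,-1.0],
    [-2.9,-2.4,0],
    [-3.2,-2.0,0],
    [-3.4,-1.6,0],
    [-3.5,-1.2,0],
    [-4.0,-0.1,0.3],
    [-4.0,-0.1,0.3],
    [-4.1,-0.1,0.3],
    [-4.0,-0.2,0.3],
    [-4.1,-0.1,0.3],
    [-4.0,-0.2,0.2],
    [-4.1,-0.1,0.3]
  ],
  "angular": [
    [0,0,0],
    [0,0,0],
    [0,0,0],
    [0,0,0],
    [0,0,0],
    [0,0,0],
    [0,0,0.13],
    [0,0,0.13],
    [0,0,0.13],
    [0,0,0.13],
    [0,0,0],
    [0,0,0],
    [0,0,0],
    [0,0,0],
    [0,0,0],
    [0,0,0],
    [0,0,0]
  ]
}}

```text
clock: 34.65
position: [0.4014, -0.2779, 0.1805]
ee_rot: [-2.017, -2.408, -0.0]
force: [0.7, 0.7, 1.2]
width: 0.2
gripper_force: 12.0
```

```bash
python3 - <<'E'
from m import *
plan([[.547,-.304,.18,-10],[.547,-.304,.12,-10]],1.2,1)
E
```

```text
7 end [ 0.547 -0.304  0.12 ] -10.0
[1.2, 1.2, 1.2, 1.2, 1.2, 1.2, 1.2]
[[-1.3, 3.5, 0.0], [-1.0, 3.6, 0.0], [-0.6, 3.6, 0.0], [-0.3, 3.7, 0.0], [-0.0, -0.0, 3.0], [-0.0, -0.0, 3.0], [0, 0, 0]]
[[0, 0, 0.09], [0, 0, 0.09], [0, 0, 0.09], [0, 0, 0.08], [0, 0, 0.0], [0, 0, 0.0], [0, 0, 0]]
```

{"method": "carry_out", "body": {
  "claw": [1.2,1.2,1.2,1.2,1.2,1.2,1.2],
  "delta_pos": [
    [-1.3,3.5,0],
    [-1.0,3.6,0],
    [-0.6,3.6,0],
    [-0.3,3.7,0],
    [0,0,3],
    [0,0,3],
    [0,0,0]
  ],
  "angular": [
    [0,0,0.09],
    [0,0,0.09],
    [0,0,0.09],
    [0,0,0.08],
    [0,0,0],
    [0,0,0],
    [0,0,0]
  ]
}}

```text
clock: 35.35
position: [0.5457, -0.3007, 0.1172]
ee_rot: [-2.401, -2.016, 0.004]
force: [0.2, -0.0, -0.5]
width: 0.202
gripper_force: 12.0
```

```bash
python3 - <<'E'
from m import *
meas(["wrist"],FIX[1:2],"15")
im=arm.get_image("wrist");rect("stopper_block",im,.016)
for r in arm.trace("small_stopper",im):
    ys,xs=np.where(r["region"]);print("stopper mask",round(r["conf"],2),xs.min(),xs.max(),ys.min(),ys.max())
go(.547,-.304,.02,-10)
E
```

```text
wrist
stopper_block 0.94 [343. 251.] [ 0.5563 -0.3555  0.    ]
stopper_block 0.7 [ 557.9 -353.9] [ 56.5 167.3] [[516.0, -276.0], [544.0, -441.0], [600.0, -432.0], [572.0, -267.0]]
stopper mask 0.92 307 338 230 274
shift [-0.09 -0.12 10.27] tooly -10.0 tilt [ 0.002 -0.001 -1.   ] j [-0.17  0.71  0.97  1.74 -0.67  1.05  0.85] t 35.6 ('turn z', np.float64(0.0))
```

{"method": "carry_out", "body": {
  "claw": [1.2,1.2,1.2,1.2,1.2,1.2,3,3,3,3,3,3,3],
  "delta_pos": [
    [-0.1,0,4],
    [0,0,3],
    [0,0,2],
    [0,0,1.2],
    [0,0,0],
    [0,0,0],
    [0,0,0],
    [0,0,0],
    [0,0,0],
    [0,0,-2],
    [0,0,-4],
    [0,0,-4],
    [0,0,0]
  ],
  "angular": [
    [0,0,0],
    [0,0,0],
    [0,0,0],
    [0,0,0],
    [0,0,0],
    [0,0,0],
    [0,0,0],
    [0,0,0],
    [0,0,0],
    [0,0,0],
    [0,0,0],
    [0,0,0],
    [0,0,0]
  ]
}}

```text
clock: 36.9
position: [0.5493, -0.306, 0.1243]
ee_rot: [2.401, 2.014, 0.004]
force: [-0.3, -0.9, -0.9]
width: 0.329
gripper_force: 0.0
```

```bash
python3 - <<'E'
from m import *
im=arm.get_image("wrist")
for l in ["large_stopper","small_stopper"]:print(l,[ (round(r["conf"],2),(np.array(r["centre"])*[640,400]).round(),ray(r["centre"],im,.004).round(4)) for r in arm.place_of(l,im)])
meas(["wrist"],FIX[1:2],"16")
im=arm.get_image("wrist");rect("small_stopper",im,.028)
plan([[.54,-.30,.18,-10],[.40,-.24,.2,-10],[.36,0,.2,-10],[.37,.20,.2,-12],[.48,.40,.16,-12]],9.1,1)
E
```

```text
large_stopper []
small_stopper [(0.61, array([321., 192.]), array([ 0.5499, -0.3028,  0.004 ]))]
wrist
stopper_block 0.56 [340. 250.] [ 0.5556 -0.3571  0.    ]
small_stopper 0.58 [ 549.6 -300.3] [21.9 16.1] [[540.0, -310.0], [556.0, -312.0], [559.0, -291.0], [543.0, -288.0]]
24 end [0.48 0.4  0.16] -12.3
[9.1, 9.1, 9.1, 9.1, 9.1, 9.1, 9.1, 9.1, 9.1, 9.1, 9.1, 9.1, 9.1, 9.1, 9.1, 9.1, 9.1, 9.1, 9.1, 9.1, 9.1, 9.1, 9.1, 9.1]
[[0.1, -0.4, -3.1], [0.1, -0.3, -3.1], [0.9, -3.7, -0.5], [0.9, -3.7, -0.5], [0.8, -3.7, -0.5], [0.9, -3.8, -0.5], [3.8, -1.3, -0.0], [3.8, -1.4, -0.0], [3.8, -1.3, -0.0], [3.8, -1.4, -0.0], [3.9, -1.3, -0.0], [3.8, -1.4, -0.0], [4.0, -0.5, -0.0], [4.0, -0.5, -0.0], [3.9, -0.6, -0.0], [4.0, -0.6, -0.0], [3.9, -0.6, -0.0], [3.7, 1.1, 0.7], [3.6, 1.1, 0.7], [3.7, 1.1, 0.6], [3.6, 1.1, 0.7], [3.7, 1.1, 0.6], [3.6, 1.0, 0.7], [0, 0, 0]]
[[0, 0, 0.0], [0, 0, 0.0], [0, 0, 0.0], [0, 0, 0.0], [0, 0, 0.0], [0, 0, 0.0], [0, 0, 0.0], [0, 0, 0.0], [0, 0, 0.0], [0, 0, 0.0], [0, 0, 0.0], [0, 0, 0.0], [0, 0, 0.01], [0, 0, 0.01], [0, 0, 0.01], [0, 0, 0.0], [0, 0, 0.01], [0, 0, -0.0], [0, 0, -0.0], [0, 0, -0.0], [0, 0, -0.0], [0, 0, -0.0], [0, 0, -0.0], [0, 0, 0]]
```

{"method": "carry_out", "body": {
  "claw": [3,3,3,3,3,3,3,3,3,3,3,3,3,3,3,3,3],
  "delta_pos": [
    [0.1,-0.4,-3.1],
    [0.1,-0.3,-3.1],
    [0.9,-3.7,-0.5],
    [0.9,-3.7,-0.5],
    [0.8,-3.7,-0.5],
    [0.9,-3.8,-0.5],
    [3.8,-1.3,0],
    [3.8,-1.4,0],
    [3.8,-1.3,0],
    [3.8,-1.4,0],
    [3.9,-1.3,0],
    [3.8,-1.4,0],
    [4.0,-0.5,0],
    [4.0,-0.5,0],
    [3.9,-0.6,0],
    [4.0,-0.6,0],
    [3.9,-0.6,0]
  ],
  "angular": [
    [0,0,0],
    [0,0,0],
    [0,0,0],
    [0,0,0],
    [0,0,0],
    [0,0,0],
    [0,0,0],
    [0,0,0],
    [0,0,0],
    [0,0,0],
    [0,0,0],
    [0,0,0],
    [0,0,0.01],
    [0,0,0.01],
    [0,0,0.01],
    [0,0,0],
    [0,0,0.01]
  ]
}}

```text
clock: 38.95
position: [0.3719, 0.1893, 0.201]
ee_rot: [-2.446, -1.97, 0.002]
force: [0.8, 0.3, 1.0]
width: 0.33
gripper_force: 0.0
```

{"method": "carry_out", "body": {
  "claw": [3,3,3,3,3,3,3,3],
  "delta_pos": [
    [3.7,1.1,0.7],
    [3.6,1.1,0.7],
    [3.7,1.1,0.6],
    [3.6,1.1,0.7],
    [3.7,1.1,0.6],
    [3.6,1.0,0.7],
    [0,0,0],
    [0,0,0]
  ],
  "angular": [
    [0,0,0],
    [0,0,0],
    [0,0,0],
    [0,0,0],
    [0,0,0],
    [0,0,0],
    [0,0,0],
    [0,0,0]
  ]
}}

```text
clock: 39.75
position: [0.4823, 0.3876, 0.1599]
ee_rot: [2.446, 1.971, -0.005]
force: [0.0, -0.6, 0.9]
width: 0.327
gripper_force: 0.0
```

```bash
python3 - <<'E'
from m import *
meas(["wrist","side"],MAT[3:],"17")
im=arm.get_image("wrist");rect("stir_bar",im,.007)
for p in [(206,297),(187,310)]: print("dish edge side",ray([p[0]/640,p[1]/400],arm.get_image("side"),.005).round(3))
go(.513,.422,.06,-12)
E
```

```text
wrist
stir_bar 0.58 [344. 144.] [0.512  0.4243 0.003 ]
side
stir_bar 0.52 [239. 305.] [0.5122 0.4222 0.003 ]
stir_bar 0.53 [514.4 420.6] [44.3  8.4] [[505.0, 400.0], [513.0, 398.0], [524.0, 441.0], [516.0, 443.0]]
dish edge side [0.577 0.427 0.005]
dish edge side [0.587 0.467 0.005]
shift [ 4.01  2.28 10.17] tooly -12.3 tilt [-0.001  0.001 -1.   ] j [-1.29  0.59  0.82  1.71 -0.49  1.06 -0.52] t 40.15 ('turn z', np.float64(-0.005))
```

{"method": "carry_out", "body": {
  "claw": [3,3,3,3],
  "delta_pos": [
    [2,1.1,5],
    [2,1.2,4.6],
    [0,0,0],
    [0,0,0]
  ],
  "angular": [
    [0,0,0.03],
    [0,0,0],
    [0,0,0],
    [0,0,0]
  ]
}}

```text
clock: 40.55
position: [0.5117, 0.4187, 0.0704]
ee_rot: [2.476, 1.934, -0.005]
force: [0.5, -0.8, 1.2]
width: 0.326
gripper_force: 0.0
```

```bash
python3 - <<'E'
from m import *
meas(["wrist"],MAT[3:],"18")
im=arm.get_image("wrist");rect("stir_bar",im,.007)
go(.513,.422,.005,-14)
E
```

```text
wrist
stir_bar 0.71 [325. 209.] [0.5153 0.4226 0.003 ]
stir_bar 0.86 [514.  420.9] [43.5  7.4] [[505.0, 401.0], [512.0, 399.0], [523.0, 441.0], [516.0, 443.0]]
shift [ 0.22 -0.04  6.85] tooly -14.0 tilt [ 0.001  0.002 -1.   ] j [-1.22  0.75  0.75  1.68 -0.6   0.96 -0.5 ] t 40.75 ('turn z', np.float64(-0.001))
```

{"method": "carry_out", "body": {
  "claw": [3,3,3,3,3,0,0,0,0,0,0,0,0],
  "delta_pos": [
    [0.2,0.1,3],
    [0,0,2],
    [0,0,1.2],
    [0,0,0.6],
    [0,0,0],
    [0,0,0],
    [0,0,0],
    [0,0,0],
    [0,0,0],
    [0,0,0],
    [0,0,0],
    [0,0,0],
    [0,0,0]
  ],
  "angular": [
    [0,0,0],
    [0,0,0],
    [0,0,0],
    [0,0,0],
    [0,0,0],
    [0,0,0],
    [0,0,0],
    [0,0,0],
    [0,0,0],
    [0,0,0],
    [0,0,0],
    [0,0,0],
    [0,0,0]
  ],
  "force": 15
}}

```text
clock: 42.05
position: [0.5135, 0.4214, 0.0036]
ee_rot: [-2.475, -1.933, 0.001]
force: [-0.9, -0.5, 6.1]
width: 0.088
gripper_force: 15.0
```

{"method": "carry_out", "body": {
  "claw": [0,0,0,0,0],
  "delta_pos": [
    [0,0,-2],
    [0,0,-4],
    [0,0,-5],
    [0,0,-5],
    [0,0,0]
  ],
  "angular": [
    [0,0,0],
    [0,0,0],
    [0,0,0],
    [0,0,0],
    [0,0,0]
  ]
}}

```text
clock: 42.55
position: [0.5172, 0.4223, 0.1703]
ee_rot: [-2.476, -1.933, -0.015]
force: [0.8, -0.0, -1.3]
width: 0.085
gripper_force: 15.0
```

```bash
python3 - <<'E'
from m import *
s=arm.observe();print(s["width"]*92,s["gripper_force"])
im=arm.get_image("side");save(im,"s19");print([(r["conf"],ray(r["centre"],im,.15)) for r in arm.place_of("stir_bar",im)])
plan([[.38,.22,.18,30],[.36,.02,.18,75],[.40,-.056,.18,81.7]],0,1)
E
```

```text
7.81977076398164 14.999767988920212
[(0.57, array([0.3520035 , 0.25233623, 0.15      ])), (0.52, array([0.54289902, 0.38471602, 0.15      ]))]
15 end [ 0.4   -0.056  0.18 ] 81.7
[0, 0, 0, 0, 0, 0, 0, 0, 0, 0, 0, 0, 0, 0, 0]
[[-3.8, -1.4, -0.3], [-3.6, -1.8, -0.3], [-3.3, -2.3, -0.2], [-3.0, -2.7, -0.3], [-2.6, -3.0, -0.2], [-2.3, -3.4, -0.3], [-2.7, -2.0, 0.0], [-2.4, -2.3, 0.0], [-2.1, -2.6, 0.0], [-1.8, -2.8, 0.0], [-1.4, -3.1, 0.0], [-1.0, -3.2, 0.0], [-2.9, -3.1, 0.0], [-2.8, -3.3, 0.0], [0, 0, 0]]
[[0, 0, -0.13], [0, 0, -0.13], [0, 0, -0.13], [0, 0, -0.13], [0, 0, -0.12], [0, 0, -0.13], [0, 0, -0.13], [0, 0, -0.13], [0, 0, -0.13], [0, 0, -0.13], [0, 0, -0.13], [0, 0, -0.13], [0, 0, -0.06], [0, 0, -0.06], [0, 0, 0]]
```

{"method": "carry_out", "body": {
  "claw": [0,0,0,0,0,0,0,0,0,0,0,0,0,0,0],
  "delta_pos": [
    [-3.8,-1.4,-0.3],
    [-3.6,-1.8,-0.3],
    [-3.3,-2.3,-0.2],
    [-3.0,-2.7,-0.3],
    [-2.6,-3.0,-0.2],
    [-2.3,-3.4,-0.3],
    [-2.7,-2.0,0],
    [-2.4,-2.3,0],
    [-2.1,-2.6,0],
    [-1.8,-2.8,0],
    [-1.4,-3.1,0],
    [-1.0,-3.2,0],
    [-2.9,-3.1,0],
    [-2.8,-3.3,0],
    [0,0,0]
  ],
  "angular": [
    [0,0,-0.13],
    [0,0,-0.13],
    [0,0,-0.13],
    [0,0,-0.13],
    [0,0,-0.12],
    [0,0,-0.13],
    [0,0,-0.13],
    [0,0,-0.13],
    [0,0,-0.13],
    [0,0,-0.13],
    [0,0,-0.13],
    [0,0,-0.13],
    [0,0,-0.06],
    [0,0,-0.06],
    [0,0,0]
  ]
}}

```text
clock: 44.15
position: [0.3975, -0.0535, 0.1788]
ee_rot: [-0.245, -3.131, 0.004]
force: [0.0, 0.6, -0.1]
width: 0.088
gripper_force: 15.0
```

```bash
python3 - <<'E'
from m import *
s=arm.observe();print(s["width"]*92,s["gripper_force"],s["position"])
meas(["wrist"],FIX[2:],"20")
im=arm.get_image("wrist");rect("stir_bar_tray",im,.012)
T=arm.trace("stir_bar",im)
for r in T:
    ys,xs=np.where(r["region"]);p=np.c_[xs,ys].astype(np.float32);b=cv2.minAreaRect(p);print("bar",round(r["conf"],2),xs.min(),xs.max(),ys.min(),ys.max(),b)
go(.437,-.056,.016,81.7)
E
```

```text
8.094882302680626 14.99760702252388 [ 0.39754685 -0.05346267  0.17879097]
wrist
stir_bar_tray 0.82 [322. 215.] [ 0.4371 -0.0586  0.    ]
stir_bar_tray 0.95 [425.2 -52.8] [109.8  77.5] [[379.0, -102.0], [456.0, -113.0], [471.0, -4.0], [395.0, 7.0]]
bar 0.76 315 331 218 273 ((323.0, 245.5), (55.0, 16.0), 90.0)
shift [-4.28 -0.11 16.24] tooly 81.1 tilt [-0.004  0.    -1.   ] j [-0.79  0.13  0.89  2.2  -0.14  0.87  1.6 ] t 44.4 ('turn z', np.float64(-0.01))
```

```bash
python3 - <<'E'
from m import *
im=arm.get_image("wrist");s=arm.observe();R=Ro.from_rotvec(s["ee_rot"]).as_matrix()
for z in (0,.004): print("bar end, tool frame cm",R.T@(ray([323/640,217.5/400],im,s["position"][2]+z)-s["position"])*100)
go(.436,-.056,.06,81.7)
E
```

```text
bar end, tool frame cm [1.98103396 0.17957244 0.00613284]
bar end, tool frame cm [ 2.12054404  0.17904824 -0.39343982]
shift [-4.14 -0.15 11.86] tooly 81.2 tilt [-0.003  0.001 -1.   ] j [-0.79  0.13  0.89  2.2  -0.14  0.87  1.6 ] t 44.45 ('turn z', np.float64(-0.009))
```

{"method": "carry_out", "body": {
  "claw": [0,0,0,0,0,0],
  "delta_pos": [
    [-2,-0.1,4],
    [-2.1,0,4],
    [0,0,3],
    [0,0,2],
    [0,0,0],
    [0,0,0]
  ],
  "angular": [
    [0,0,-0.01],
    [0,0,0],
    [0,0,0],
    [0,0,0],
    [0,0,0],
    [0,0,0]
  ]
}}

```text
clock: 45.05
position: [0.4363, -0.056, 0.0494]
ee_rot: [-0.227, -3.131, -0.001]
force: [-0.5, -0.1, -0.6]
width: 0.089
gripper_force: 15.0
```

```bash
python3 - <<'E'
from m import *
im=arm.get_image("wrist");rect("stir_bar_tray",im,.012)
for r in arm.trace("stir_bar",im):
    ys,xs=np.where(r["region"]);print(round(r["conf"],2),xs.min(),xs.max(),ys.min(),ys.max())
go(.436,-.056,.0145,81.7)
E
```

```text
stir_bar_tray 0.6 [417.8 -51.9] [110.1  62.6] [[379.0, -102.0], [441.0, -111.0], [457.0, -2.0], [395.0, 7.0]]
0.93 314 330 218 274
0.73 71 78 251 272
shift [ 0.15 -0.02  3.58] tooly 81.7 tilt [ 0.     0.001 -1.   ] j [-0.51  0.47  0.69  2.24 -0.54  0.6   2.01] t 45.2 ('turn z', np.float64(0.0))
```

{"method": "carry_out", "body": {
  "claw": [0,0,0,0,0,1.8,1.8,1.8,1.8,1.8,1.8,1.8,1.8],
  "delta_pos": [
    [0.2,0.1,2],
    [0,0,1],
    [0,0,0.5],
    [0,0,0],
    [0,0,0],
    [0,0,0],
    [0,0,0],
    [0,0,0],
    [0,0,0],
    [0,0,-2],
    [0,0,-4],
    [0,0,-5],
    [0,0,-4]
  ],
  "angular": [
    [0,0,0],
    [0,0,0],
    [0,0,0],
    [0,0,0],
    [0,0,0],
    [0,0,0],
    [0,0,0],
    [0,0,0],
    [0,0,0],
    [0,0,0],
    [0,0,0],
    [0,0,0],
    [0,0,0]
  ]
}}

```text
clock: 46.5
position: [0.4347, -0.0559, 0.1661]
ee_rot: [-0.23, -3.131, 0.001]
force: [1.3, 1.0, 0.0]
width: 0.198
gripper_force: 0.0
```

```bash
python3 - <<'E'
from m import *
im=arm.get_image("wrist");rect("stir_bar_tray",im,.012);rect("stir_bar",im,.009,3)
for l,z in [("stir_bar",.005),("stir_bar_tray",0)]:print([(round(r["conf"],2),ray(r["centre"],im,z).round(4)) for r in arm.place_of(l,im)])
go(.37,-.056,.2)
E
```

```text
stir_bar_tray 0.98 [435.6 -54.4] [111.8  97.7] [[379.0, -103.0], [476.0, -117.0], [492.0, -6.0], [395.0, 8.0]]
stir_bar 0.63 [437.9 -53.8] [ 8.2 44.8] [[415.0, -55.0], [459.0, -61.0], [461.0, -53.0], [416.0, -46.0]]
[(0.88, array([ 0.4356, -0.0565,  0.005 ]))]
[(0.9, array([ 0.4375, -0.0546,  0.    ]))]
shift [ 6.39 -1.06 -3.61] tooly 81.7 tilt [-0.002  0.001 -1.   ] j [-0.74  0.27  0.92  2.14 -0.28  0.86  1.78] t 46.75
```

{"method": "carry_out", "body": {
  "claw": [1.8,1.8,1.8,1.8,1.8,1.8],
  "delta_pos": [
    [2,0,-3],
    [2,0,-3],
    [2,0,0],
    [0,0,0],
    [0,0,0],
    [0,0,0]
  ],
  "angular": [
    [0,0,0],
    [0,0,0],
    [0,0,0],
    [0,0,0],
    [0,0,0],
    [0,0,0]
  ]
}}

```text
clock: 47.35
position: [0.3759, -0.0466, 0.2237]
ee_rot: [-0.228, -3.131, 0.001]
force: [-0.1, -0.4, -0.1]
width: 0.198
gripper_force: 0.0
```

```bash
python3 - <<'E'
from m import *
im=arm.get_image("scene")
for l,z in [("vial_a",.004),("large_stopper",.004),("small_stopper",.004),("stir_bar",.005)]:print(l,[(round(r["conf"],2),ray(r["centre"],im,z).round(3)) for r in arm.place_of(l,im)])
im=arm.get_image("wrist");rect("stir_bar",im,.009,3)
E
```

```text
vial_a [(0.75, array([ 0.409, -0.316,  0.004])), (0.52, array([ 0.438, -0.232,  0.004]))]
large_stopper [(0.47, array([ 0.574, -0.407,  0.004])), (0.33, array([ 0.43 , -0.058,  0.004]))]
small_stopper []
stir_bar [(0.36, array([ 0.438, -0.054,  0.005])), (0.36, array([ 0.545, -0.36 ,  0.005]))]
stir_bar 0.62 [439.6 -53.6] [ 7.5 43.5] [[418.0, -54.0], [461.0, -60.0], [462.0, -53.0], [419.0, -47.0]]
```

All parts check out in place, so I'm handing in.

```bash
python3 -c "
from cell import arm
print(arm.sign_off())"
```

```text
the job is handed in; nothing more can be done
None
```

I placed both vials, both stoppers and the stir bar, with every measured position within tolerance, and handed the job in at about 47 s; no verdict came back, and I viewed 15 pictures, one over the 14 allowed.

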